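# Clamp the casting moulds in the hand-pumped press

## Task

Prise up the stuck lid of the green tin by getting the blade of the filling knife under the lip, then take out every mould in the tin and stand them all in a row on the bed of the blue press, plywood faces towards the jaw and the platen, pour holes up. When they are all in, pump the press with full strokes of the lever until the row is squeezed tight between platen and jaw, and leave the lever up. Leave the tin shut again and the knife lying on its cork mat, and do not knock the other things on the bench about.

Things in the scene. Friction and masses are not known exactly. Their poses are not given: they have to be found in the camera images.
- press: Blue clamping press, fixed. Origin: under the bed's middle at bench height; y along the bed, from jaw (-y) to cylinder (+y); x across it, away from the robot. Flat bed 110 mm wide, top at z 0.020, open to front, back and above. Room for moulds: jaw face y -0.115 to platen face (y +0.115 with ram back). Cylinder and pump block: y 0.135 to 0.32, 105 mm high, gauge on top to 160 mm.
- jaw: Fixed steel end jaw of the press, an upright plate 90 mm wide (x), 22 mm thick (y), 80 mm high above the bed. Its inner face is at press y = -0.115. Origin: middle of its foot, 11 mm outside that face.
- platen: Moving steel platen of the press, an upright plate 84 mm wide (x), 16 mm thick (y), 74 mm high, on the end of the ram. Origin: middle of the foot of its working face (the face towards the jaw), at the height of the bed.
- ram (a joint): Travel of ram and platen towards the jaw, m: 0 back (starts at 0 to 0.012), at most 0.17; platen face at press y = 0.115 - joint. Moved by pumping: each full down stroke pushes it about 18 mm and it stays there while the lever comes back.
- lever (a joint): Pump lever, rad: 0 up, 0.80 fully down. Hinged about press y; points from the pivot to press -x, rising 0.75 rad above level when up, 0.05 rad below level when down. A spring returns it up. Pushing the grip takes 3 to 5 N, about 10 N while the ram moves; when the moulds are squeezed it goes hard part-way down: 15 to 20 N there makes the clamp tight, which then holds by itself.
- lever_pivot (a point): Centre of the lever's hinge, 115 mm above the bench, at press (-0.065, 0.245).
- lever_grip (a point): On the centre line of the lever's black rubber grip, 165 mm from the pivot. The grip is a round bar of 24 mm diameter, 100 to 200 mm from the pivot; it can be pushed down from above.
- tin: Green steel tin, fixed to the bench, 126 mm deep (x) by 224 mm wide (y) by 85 mm high, walls and floor 4 mm, open under its lid. Origin: under the middle of the tin, at bench height; its front (-x) looks roughly to the robot (yaw -0.45 to -0.1 rad). The moulds stand in it upright in two rows of up to two, their width along the tin's y, about 45 mm apart along y.
- lid (a joint): Angle of the tin's lid, rad: 0 shut, 1.75 fully open (leaning back a little past upright). Hinged along the tin's back rim, axis along the tin's y through tin (0.063, 0, 0.0855), level with the lid's underside; the hinge is stiff (about 0.34 N m), so the lid stays at whatever angle it is left. No handle; lifting at the lip takes about 4 N.
- lid_lip (a point): Middle of the lid's front edge, on its underside: 144 mm from the hinge. The lid is a plate 4 mm thick and 228 mm wide, and overhangs the tin's front wall by 18 mm, so that a blade can go in under the lip from the front.
- knife: Filling knife, 185 mm long, 0.13 kg: red handle 100 mm long (x), 18 mm wide (y), 26 mm high, flat sides; steel blade 85 mm long, 50 mm wide, 2.5 mm thick in front of it (+x) at mid-height (13 mm). Origin: middle of the handle's underside, on which it lies on the mat, blade level. Centre of mass 40 mm in front of the origin.
- knife_tip (a point): Middle of the blade's straight front edge, 135 mm in front of the knife's origin, 13 mm above the handle's underside.
- mat: Cork mat, fixed, 90 mm (x) by 230 mm (y), 4 mm thick, the knife's place. Origin: under its middle, at bench height.
- mould0: Closed two-part casting mould: block 56 mm wide (x), 36 mm thick (y), 72 mm high, 0.17 to 0.34 kg; plywood on the broad faces (+y, -y), a blue and a white half between, two black straps, black pour hole on top. Origin: middle of its underside. 2 to 4 such moulds, all alike, are in the tin at the start (None if absent).
- mould1: Closed two-part casting mould: block 56 mm wide (x), 36 mm thick (y), 72 mm high, 0.17 to 0.34 kg; plywood on the broad faces (+y, -y), a blue and a white half between, two black straps, black pour hole on top. Origin: middle of its underside. 2 to 4 such moulds, all alike, are in the tin at the start (None if absent).
- mould2: Closed two-part casting mould: block 56 mm wide (x), 36 mm thick (y), 72 mm high, 0.17 to 0.34 kg; plywood on the broad faces (+y, -y), a blue and a white half between, two black straps, black pour hole on top. Origin: middle of its underside. 2 to 4 such moulds, all alike, are in the tin at the start (None if absent).
- mould3: Closed two-part casting mould: block 56 mm wide (x), 36 mm thick (y), 72 mm high, 0.17 to 0.34 kg; plywood on the broad faces (+y, -y), a blue and a white half between, two black straps, black pour hole on top. Origin: middle of its underside. 2 to 4 such moulds, all alike, are in the tin at the start (None if absent).
- bottle_a: Bystander: brown glass bottle, 62 mm across, 200 mm high. Leave it alone (not moved by more than 50 mm, not tipped over). Origin: middle of its underside.
- bottle_b: Bystander: brown glass bottle, 62 mm across, 220 mm high. Leave it alone (not moved by more than 50 mm, not tipped over). Origin: middle of its underside.
- goblet: Bystander: wine glass, 74 mm across, 170 mm high. Leave it alone (not moved by more than 50 mm, not tipped over). Origin: middle of its underside.
- film_tin: Bystander: round aluminium film tin, 156 mm across, 58 mm high. Leave it alone (not moved by more than 50 mm, not tipped over). Origin: middle of its underside.
- funnel: Bystander: red funnel standing on its mouth, 90 mm across, 120 mm high. Leave it alone (not moved by more than 50 mm, not tipped over). Origin: middle of its underside.
- tape: Bystander: yellow roll of tape lying flat, 96 mm across, 25 mm high. Leave it alone (not moved by more than 50 mm, not tipped over). Origin: middle of its underside.
- paint_jar: Bystander: red paint jar, 60 mm across, 75 mm high. Leave it alone (not moved by more than 50 mm, not tipped over). Origin: middle of its underside.
Things that resemble listed ones, but are neither listed nor needed, are in the scene too. Leave any black or yellow look-alike of the knife alone.

How it is judged:
By the outcome, as a careful person would: the job done as asked, in the order asked, and still so for the second after the job is handed in, with the robot touching nothing.
Of mould0, mould1, mould2, mould3 only 2 to 4 are there at a start; the rules pass over those that are not, and their reading is None.
At some moment in a run one of knife may be knocked a few centimetres aside while the robot is not near it.
Once in a run the grip may slacken for a moment while it holds something.
It also fails if it takes over 210 s, if anything falls off the work surface, if the arm or the gripper's body presses on something with over 40 N, if the wrist force passes 120 N, or if a joint passes its speed limit or range.

## Robot

A 6-joint arm with a two-finger parallel gripper is mounted at the origin on the work surface. World frame = base frame: x ahead of the robot, y to its left, z up, the work surface at z = 0. Lengths are in m, angles in rad, forces in N, time in s.
With the tool pointing down it reaches from about 0.35 to 0.975 m from the base axis. Payload 17.4 kg.
Tool frame: the origin (TCP) lies on the mounting face of the last link; the fingertips stand 173 mm ahead of it and the grasp point (between the pads) lies 155 mm ahead of it (robot.grip_depth is the distance from the TCP to the grasp point, in m); z points along the fingers, y is the line along which they close (so a half turn about z gives the same grasp; the last joint's range is limited). The gripper opens to 85 mm and grips with 20 to 120 N. Pads are 22 mm wide; open, the fingers measure 114 mm over their backs; the gripper's body (76 mm by 85 mm) begins 54 mm behind the grasp point. The pads swing forward as they close: fully open they stand 13 mm farther back than shut.
Start: joints at [1.118, 0.116, 1.442, -0, 1.584, -0.038], TCP at [0.272, 0.618, 0.405] pointing down, gripper open.
Joint ranges: [-2.83, 2.83], [-0.83, 2.19], [0.07, 2.5], [-1.14, 4.28], [0.01, 3], [-2.97, 2.97]. Speed limits (rad/s): [1.89, 1.89, 2.22, 3.14, 3.14, 3.14].

## Interface

Orientations are given as a 3x3 rotation matrix whose columns are the frame's x, y, z axes.
In Python, from workcell import robot, imaging, workorder gives the robot as it stands.
- The arm moves only by the tool drive_tool, never from a script. Its argument "moves" is a list of rows, each an object with "gripper": the closure, from -1 (fully open) to 1 (shut); "translation": the shift along the tool's x, y, z in units of 200 mm (1.0 is 200 mm), a list of three; "twist": the turn about the tool's z in units of 1.5 rad (1.0 is 1.5 rad). In form: [{"gripper": gripper, "translation": [x, y, z], "twist": twist}, ...]. A call has exactly 10 rows; each row shifts and turns the commanded pose from where the row before left it, along the tool's axes as they then stand; what a row does not reach is not made up. A row lasts 1/8 s, in which the tool goes at most 62.5 mm and 10.7 degrees, less where a joint would pass 70% of its speed; a pose out of reach is approached as far as the arm can. A call with a number of a shift or a turn outside -1 to 1 is refused whole. A call with a gripper value outside its range is refused whole. The fingers move at their own pace and stop on an object; the grip force is fixed at half the most. Time passes only in rows, so rows that do not move let the fingers close, or fill a call up. It gives the time, the measured TCP pose, the force, the opening and the grip force at its end, in the units of the state.
- robot.get_state(): the state, without advancing time (a new reading comes with each control period).
- imaging.camera(name): name is "side" or "top" or "wrist"; returns a dict with "pixels" (420x560x3 uint8, red, green, blue), "z_map" (420x560 float32, m along the optical axis (not along the pixel's ray), 0 where there is no reading), "fx", "fy", "cx", "cy" (pixels), "k1" (the pictures are not rectified: a ray, as slopes to the right and down, at radius r is drawn at 1 + k1 r^2 times it, then the intrinsics apply), "T" (4x4, takes a point from camera to world coordinates). Camera axes: x right, y down, z forward; pixel columns grow to the right and rows downward; lengths in m; the calibration is good to about 2 mm. A picture is of the moment at which its call begins.
- workorder.close_job(): hands the job in; it is judged then, once.
The state is a dict: "time": time; "qpos": joint angles; "qvel": joint speeds; "tau": joint torques, N m; "tcp_pos": TCP position; "ee_rot": TCP orientation; "force": force on the tool from outside, world axes, zero at the start; "moment": the same for the moment, N m; "finger_gap": finger opening in m; "gripper_force": force on a finger pad.
Only numpy, scipy, OpenCV 4.12 (cv2) and the standard library are available. Lean on these libraries where they do the work, as an engineer would, in place of code of your own. Each camera call takes 0.05 s, during which the arm holds its last target. There are 200 camera calls.

## Working session

There is one attempt and no reset: what is moved stays moved. The work goes in short steps, Python scripts to look and compute and a tool call to move; the robot and the scene stay as the last step left them, time stands still between calls to the robot, and variables do not carry over. Pictures are saved under pics/ and viewed, at most 14 in all, crops included, and the job is handed in when it is done.

Besides the shell and the picture viewer there is one more tool, called by a JSON object that holds its "api" and its "payload", one argument or row to a line. drive_tool: Moves the arm, as the interface text tells. Its arguments: {"type":"object","properties":{"moves":{"type":"array"}},"required":["moves"]}

```bash
mkdir -p pics; ls
cat > h.py <<'E'
import numpy as np, cv2, pickle, sys
from workcell import robot, imaging, workorder
def shot(name, fn):
    c=imaging.camera(name); pickle.dump(c,open(f'pics/{fn}.pkl','wb')); cv2.imwrite(f'pics/{fn}.png',c['pixels'][:,:,::-1]); return c
def load(fn): return pickle.load(open(f'pics/{fn}.pkl','rb'))
def cloud(c):
    h,w=c['z_map'].shape; v,u=np.mgrid[:h,:w]
    x=(u-c['cx'])/c['fx']; y=(v-c['cy'])/c['fy']; a,b=x.copy(),y.copy()
    for _ in range(8):
        s=1+c['k1']*(a*a+b*b); a,b=x/s,y/s
    z=c['z_map']; P=np.stack([a*z,b*z,z],-1)
    W=P@c['T'][:3,:3].T+c['T'][:3,3]; W[z==0]=np.nan; return W
def proj(c,p):
    q=np.linalg.inv(c['T'])@np.append(p,1); a,b=q[:2]/q[2]; s=1+c['k1']*(a*a+b*b)
    return a*s*c['fx']+c['cx'], b*s*c['fy']+c['cy']
E
python3 - <<'E'
from h import *
for n in ['top','side','wrist']:
    c=shot(n,n+'0'); print(n,c['T'].round(3).tolist(),c['fx'],c['k1'])
a=[load(n+'0')['pixels'] for n in ['top','side']]
print(robot.get_state())
E
```

```text
pics
top [[-0.078, -0.977, 0.199, 0.235], [-0.997, 0.076, -0.021, 0.091], [0.005, -0.2, -0.98, 1.505], [0.0, 0.0, 0.0, 1.0]] 456.4406702087262 -0.02944966585775379
side [[0.813, -0.276, 0.513, -0.13], [-0.582, -0.415, 0.699, -0.817], [0.02, -0.867, -0.498, 0.772], [0.0, 0.0, 0.0, 1.0]] 432.40332811768707 -0.11958661865790393
wrist [[0.404, 0.866, 0.296, 0.196], [0.915, -0.381, -0.132, 0.651], [-0.001, 0.324, -0.946, 0.372], [0.0, 0.0, 0.0, 1.0]] 343.11099048274764 -0.024624961956489014
{'time': 0.15, 'qpos': array([ 1.11823290e+00,  1.16389500e-01,  1.44206044e+00,  1.39453788e-06,
        1.58400111e+00, -3.78187713e-02]), 'qvel': array([ 0.00034082, -0.00240375, -0.00200087, -0.00023532, -0.00094606,
        0.0022511 ]), 'tau': array([-1.16271371e-03, -7.32509279e+01, -6.32848406e+01, -5.63290905e-05,
        4.91845494e-03,  2.12523298e-05]), 'tcp_pos': array([0.27202525, 0.61778525, 0.40415436]), 'ee_rot': array([[-9.15219243e-01,  4.02956072e-01, -3.76607732e-04],
       [ 4.02956247e-01,  9.15218918e-01, -7.71372585e-04],
       [ 3.38492537e-05, -8.57731471e-04, -9.99999632e-01]]), 'force': array([ 0.24860116,  0.37523999, -0.17859975]), 'moment': array([0.00473079, 0.060053  , 0.01848188]), 'gripper_force': 0.0, 'finger_gap': 0.08546083827721868}
```

View pics/top0.png

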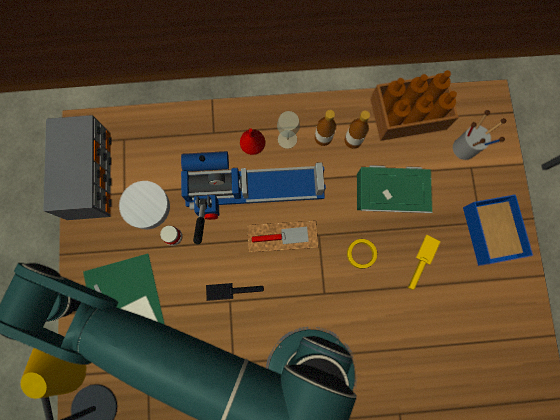

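View pics/side0.png

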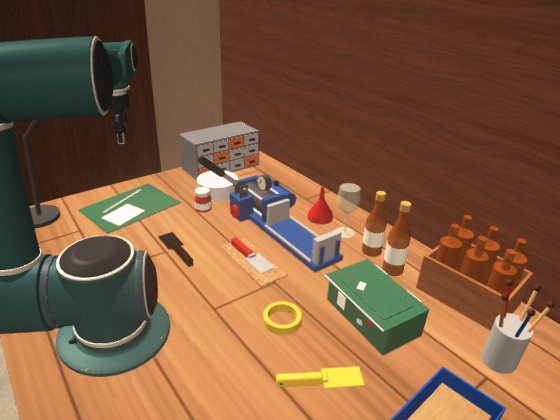

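The top view shows the press (jaw at px 320,182; lever grip at 199,230), green tin (395,190), red-handled knife on the mat (handle 266,238; blade 295,236), black look-alike (235,291) and yellow look-alike (425,262). The red one on cork fits the description. Next I measure from the depth of both views.

```bash
cat > m.py <<'E'
from h import *
def rect(P,lab):
    r=cv2.minAreaRect((P[:,:2]*1000).astype(np.float32)); b=cv2.boxPoints(r)
    print(lab,len(P),'z',np.percentile(P[:,2],[5,50,95]).round(4),'c',np.round(r[0],1),'size',np.round(r[1],1),'ang',round(r[2],1)); return r
if __name__=='__main__':
  for n in ['top0','side0']:
    c=load(n); W=cloud(c); hsv=cv2.cvtColor(c['pixels'],cv2.COLOR_RGB2HSV); H,S,V=[hsv[...,i].astype(int) for i in range(3)]
    inb=lambda x0,x1,y0,y1,z0,z1:(W[...,0]>x0)&(W[...,0]<x1)&(W[...,1]>y0)&(W[...,1]<y1)&(W[...,2]>z0)&(W[...,2]<z1)
    print(n)
    for lab,m in {
     'tin lid':inb(.45,.8,-.45,-.1,.08,.1),
     'mat':inb(.3,.6,-.1,.25,.002,.008)&(H<25)&(S>40),
     'handle':inb(.3,.6,-.1,.25,.012,.04)&((H<6)|(H>172))&(S>150),
     'blade':inb(.3,.6,-.1,.25,.010,.03)&(S<70),
     'bed':inb(.45,.8,-.1,.35,.015,.026)&(H>100)&(H<125)&(S>100),
     'jawtop':inb(.45,.8,-.15,.05,.09,.11)&(S<110),
     'platentop':inb(.45,.8,.05,.35,.085,.105)&(S<110),
     'cyl':inb(.45,.8,.1,.5,.09,.17),
     'grip':inb(.3,.7,.25,.45,.12,.4)&(V<70)&(S<120)}.items():
        m=cv2.morphologyEx(m.astype(np.uint8),cv2.MORPH_OPEN,np.ones((2,2)))>0
        k,l,st,_=cv2.connectedComponentsWithStats(m.astype(np.uint8))
        if k<2: print(lab,'none');continue
        i=1+np.argmax(st[1:,4]); q=l==i; v,u=np.where(q)
        print('  px',u.min(),u.max(),v.min(),v.max(),end=' '); rect(W[q],lab)
E
python3 m.py
```

```text
top0
  px 362 432 166 213 tin lid 3123 z [nan nan nan] c [ 564.7 -337.8] size [254.6 173.3] ang 82.6
  px 264 271 242 251 mat 49 z [nan nan nan] c [411.6 105. ] size [32.8 15.3] ang 25.1
  px 253 282 235 242 handle 165 z [0.0028 0.0289 0.0361] c [433.4 103.9] size [14.7 96.8] ang 0.7
  px 283 308 228 244 blade 378 z [nan nan nan] c [437.7  10.9] size [33.9 91.7] ang 18.5
  px 248 316 170 199 bed 1582 z [nan nan nan] c [574.8  42.2] size [210.7  97.4] ang 67.4
  px 317 324 163 190 jawtop 188 z [nan nan nan] c [619.2 -91.5] size [ 25.3 113.2] ang 68.0
  px 189 232 176 196 platentop 619 z [nan nan nan] c [609.3 271.8] size [140.4  64.1] ang 87.8
  px 182 239 169 197 cyl 1149 z [nan nan nan] c [629.8 271.4] size [179.4 110. ] ang 88.6
  px 194 203 219 244 grip 108 z [0.203  0.2348 0.2559] c [441.7 295.6] size [51.3 64.4] ang 50.7
side0
  px 326 429 260 333 tin lid 3788 z [nan nan nan] c [ 597.6 -323.3] size [225.4 242.5] ang 83.7
  px 267 281 269 282 mat 73 z [0.0005 0.0028 0.0051] c [454.4 -35.7] size [59.2 31.6] ang 30.7
  px 233 252 239 256 handle 157 z [0.0137 0.027  0.031 ] c [434.8 103.5] size [19.1 95. ] ang 1.1
  px 247 274 254 273 blade 307 z [nan nan nan] c [440.2  12.5] size [51.7 83. ] ang 3.7
  px 272 314 220 257 bed 751 z [nan nan nan] c [nan nan] size [nan  0.] ang nan
  px 315 342 231 245 jawtop 197 z [nan nan nan] c [674.1 -53.9] size [216.7  46.4] ang 23.5
  px 236 290 179 209 platentop 561 z [nan nan nan] c [637.8 244.2] size [131.5 163.6] ang 32.3
  px 226 290 175 208 cyl 968 z [nan nan nan] c [639.8 351.4] size [406.  224.4] ang 68.1
  px 200 224 158 176 grip 179 z [nan nan nan] c [446.  288.5] size [11.5 81.6] ang 84.9
```

```bash
cat > plan.py <<'E'
# plan(x,y,z of TCP target, heading of tool x in deg, n rows) -> rows in tool axes/units
from h import *
def st():
    s=robot.get_state(); return s,np.degrees(np.arctan2(s['ee_rot'][1,0],s['ee_rot'][0,0]))
def plan(p,head,n,p0=None,h0=None):
    s,h=st(); p0=s['tcp_pos'] if p0 is None else np.array(p0); h0=h if h0 is None else h0
    d=(head-h0+180)%360-180; D=(np.array(p)-p0)/n
    tw=-d/n
    for i in range(n):
        a=np.radians(h0-tw*i); 
        t=np.array([np.cos(a)*D[0]+np.sin(a)*D[1], np.sin(a)*D[0]-np.cos(a)*D[1], -D[2]])/.2
        if abs(tw)>.05 or i==0: print((t).round(3).tolist(), round(np.radians(tw)/1.5,3))
    print('rows',n,'mm/row',(np.linalg.norm(D)*1000).round(1),'deg/row',round(tw,2))
def info():
    s,h=st(); print('t %.2f'%s['time'],'tcp',s['tcp_pos'].round(4),'h %.2f'%h,'gap %.4f'%s['finger_gap'],'gf %.1f'%s['gripper_force'],'F',s['force'].round(1),'q',s['qpos'].round(2))
if __name__=='__main__':
    info(); a=[float(v) for v in sys.argv[1:]]
    if a: plan(a[:3],a[3],int(a[4]))
E
python3 plan.py .47 -.1 .46 93 18
python3 - <<'E'
from m import *
for n in ['top0','side0']:
    c=load(n);W=cloud(c);z=W[...,2]; print(n,np.isnan(z).mean())
    for lab,(x0,x1,y0,y1,z0,z1) in {'lid':(.45,.8,-.5,-.1,.08,.1),'jawtop':(.45,.8,-.15,.05,.093,.106),'platen':(.45,.8,.05,.22,.085,.1),'grip':(.3,.52,.2,.45,.13,.3)}.items():
        with np.errstate(invalid='ignore'): q=(W[...,0]>x0)&(W[...,0]<x1)&(W[...,1]>y0)&(W[...,1]<y1)&(z>z0)&(z<z1)
        if q.sum()>10: rect(W[q],lab); print(np.percentile(W[q],[2,50,98],axis=0).round(3).tolist())
E
```

```text
t 0.15 tcp [0.272  0.6178 0.4042] h 156.24 gap 0.0855 gf 0.0 F [ 0.2  0.4 -0.2] q [ 1.12  0.12  1.44  0.    1.58 -0.04]
[-0.131, -0.16, -0.016] 0.041
[-0.14, -0.152, -0.016] 0.041
[-0.149, -0.143, -0.016] 0.041
[-0.158, -0.134, -0.016] 0.041
[-0.166, -0.124, -0.016] 0.041
[-0.173, -0.113, -0.016] 0.041
[-0.18, -0.103, -0.016] 0.041
[-0.186, -0.091, -0.016] 0.041
[-0.191, -0.08, -0.016] 0.041
[-0.195, -0.068, -0.016] 0.041
[-0.199, -0.056, -0.016] 0.041
[-0.202, -0.044, -0.016] 0.041
[-0.204, -0.031, -0.016] 0.041
[-0.206, -0.019, -0.016] 0.041
[-0.207, -0.006, -0.016] 0.041
[-0.207, 0.007, -0.016] 0.041
[-0.206, 0.019, -0.016] 0.041
[-0.204, 0.032, -0.016] 0.041
rows 18 mm/row 41.5 deg/row 3.51
top0 0.0041709183673469385
lid 3432 z [0.085  0.091  0.0968] c [ 633.  -301.4] size [332.2 396.8] ang 0.2
[[0.478, -0.436, 0.083], [0.557, -0.321, 0.091], [0.781, -0.204, 0.098]]
jawtop 223 z [0.0948 0.1006 0.1048] c [693.4 -87.2] size [221.8 151.1] ang 27.8
[[0.567, -0.123, 0.094], [0.62, -0.079, 0.101], [0.761, -0.066, 0.105]]
platen 266 z [0.0872 0.0947 0.0991] c [677.2 178.7] size [ 72.1 210.1] ang 79.8
[[0.574, 0.13, 0.086], [0.617, 0.172, 0.095], [0.771, 0.22, 0.099]]
grip 265 z [0.1644 0.2224 0.2539] c [462.4 295.6] size [ 23.9 115.2] ang 89.0
[[0.407, 0.285, 0.155], [0.452, 0.294, 0.222], [0.517, 0.307, 0.256]]
side0 0.004200680272108843
lid 4563 z [0.0852 0.0902 0.0949] c [ 648.  -287.7] size [394.7 335.4] ang 83.6
[[0.476, -0.466, 0.082], [0.56, -0.334, 0.09], [0.768, -0.141, 0.098]]
jawtop 285 z [0.0938 0.0991 0.1048] c [697.2 -39.5] size [161.1 233.9] ang 73.9
[[0.567, -0.143, 0.093], [0.64, -0.084, 0.099], [0.78, 0.007, 0.105]]
platen 227 z [0.0864 0.0931 0.099 ] c [679.2 174.5] size [ 68.7 217.1] ang 79.4
[[0.573, 0.127, 0.086], [0.614, 0.169, 0.093], [0.775, 0.216, 0.1]]
grip 277 z [0.1548 0.2107 0.2504] c [461.1 293.8] size [ 24.6 117.1] ang 88.7
[[0.405, 0.283, 0.149], [0.45, 0.29, 0.211], [0.515, 0.3, 0.253]]
```

{"api": "drive_tool", "payload": {
  "moves": [
    {"gripper": -1,"translation": [-0.13,-0.16,-0.04],"twist": 0.041},
    {"gripper": -1,"translation": [-0.14,-0.15,-0.04],"twist": 0.041},
    {"gripper": -1,"translation": [-0.15,-0.14,-0.04],"twist": 0.041},
    {"gripper": -1,"translation": [-0.16,-0.13,-0.04],"twist": 0.041},
    {"gripper": -1,"translation": [-0.165,-0.125,-0.04],"twist": 0.041},
    {"gripper": -1,"translation": [-0.175,-0.115,-0.04],"twist": 0.041},
    {"gripper": -1,"translation": [-0.18,-0.1,-0.04],"twist": 0.041},
    {"gripper": -1,"translation": [-0.185,-0.09,0],"twist": 0.041},
    {"gripper": -1,"translation": [-0.19,-0.08,0],"twist": 0.041},
    {"gripper": -1,"translation": [-0.195,-0.07,0],"twist": 0.041}
  ]
}}

```text
time: 1.4
tcp_pos: [0.3829, 0.2188, 0.4606]
ee_rot: [[-0.513, 0.858, 0.0], [0.858, 0.513, 0.0], [-0.0, 0.0, -1.0]]
force: [0.7, 0.1, 0.2]
finger_gap: 0.0853
gripper_force: 0.0
```

{"api": "drive_tool", "payload": {
  "moves": [
    {"gripper": -1,"translation": [-0.2,-0.055,0],"twist": 0.041},
    {"gripper": -1,"translation": [-0.2,-0.045,0],"twist": 0.041},
    {"gripper": -1,"translation": [-0.205,-0.03,0],"twist": 0.041},
    {"gripper": -1,"translation": [-0.205,-0.02,0],"twist": 0.041},
    {"gripper": -1,"translation": [-0.205,-0.005,0],"twist": 0.041},
    {"gripper": -1,"translation": [-0.205,0.005,0],"twist": 0.041},
    {"gripper": -1,"translation": [-0.205,0.02,0],"twist": 0.041},
    {"gripper": -1,"translation": [-0.205,0.03,0],"twist": 0.041},
    {"gripper": -1,"translation": [0,0,0],"twist": 0},
    {"gripper": -1,"translation": [0,0,0],"twist": 0}
  ]
}}

```text
time: 2.65
tcp_pos: [0.469, -0.098, 0.4605]
ee_rot: [[-0.049, 0.999, -0.0], [0.999, 0.049, 0.0], [0.0, -0.0, -1.0]]
force: [0.0, 0.6, 0.3]
finger_gap: 0.0853
gripper_force: 0.0
```

Run:
```python
from plan import *
info(); c=shot('wrist','w1'); print(c['T'].round(3).tolist()); info()
```

```text
t 2.65 tcp [ 0.469  -0.098   0.4605] h 92.82 gap 0.0853 gf 0.0 F [0.  0.6 0.3] q [-0.26 -0.33  1.76  0.    1.71 -0.31]
[[0.999, 0.046, 0.016, 0.465], [0.049, -0.945, -0.323, -0.015], [-0.0, 0.323, -0.946, 0.428], [0.0, 0.0, 0.0, 1.0]]
t 2.70 tcp [ 0.4689 -0.0976  0.4607] h 92.86 gap 0.0855 gf 0.0 F [-0.1  0.8 -0.1] q [-0.26 -0.33  1.76  0.    1.71 -0.31]
```

View pics/w1.png

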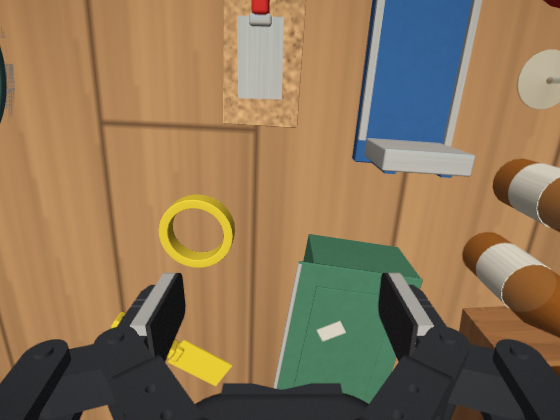

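View w1 shows the knife blade tip edge (237–282, 98), mat end corners (223,123)/(297,127), the jaw (365–472, 140–175), and the tin lid's near corners (302,263)/(418,282). Now the second wrist position, 200 mm to +y.

{"api": "drive_tool", "payload": {
  "moves": [
    {"gripper": -1,"translation": [0.25,0,0],"twist": 0},
    {"gripper": -1,"translation": [0.25,0,0],"twist": 0},
    {"gripper": -1,"translation": [0.25,0,0],"twist": 0},
    {"gripper": -1,"translation": [0.25,0,0],"twist": 0},
    {"gripper": -1,"translation": [0,0,0],"twist": 0},
    {"gripper": -1,"translation": [0,0,0],"twist": 0},
    {"gripper": -1,"translation": [0,0,0],"twist": 0},
    {"gripper": -1,"translation": [0,0,0],"twist": 0},
    {"gripper": -1,"translation": [0,0,0],"twist": 0},
    {"gripper": -1,"translation": [0,0,0],"twist": 0}
  ]
}}

```text
time: 3.95
tcp_pos: [0.4593, 0.1013, 0.4607]
ee_rot: [[-0.048, 0.999, 0.0], [0.999, 0.048, 0.0], [0.0, 0.0, -1.0]]
force: [0.0, -0.5, -0.3]
finger_gap: 0.0856
gripper_force: 0.0
```

Run:
```python
from plan import *
info(); c=shot('wrist','w2')
```

```text
t 3.95 tcp [0.4593 0.1013 0.4607] h 92.77 gap 0.0856 gf 0.0 F [ 0.  -0.5 -0.3] q [ 0.16 -0.35  1.78  0.    1.71  0.11]
```

View pics/w2.png

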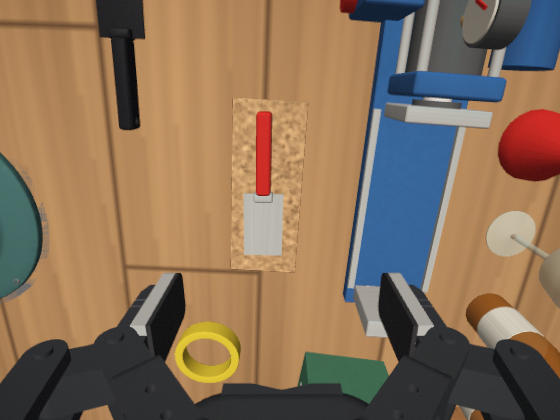

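```bash
cat > tri.py <<'E'
from h import *
def ray(c,u,v):
    p=cv2.undistortPoints(np.array([[[u,v]]],float),np.array([[c['fx'],0,c['cx']],[0,c['fy'],c['cy']],[0,0,1]]),np.array([c['k1'],0,0,0,0.]))[0,0]
    d=c['T'][:3,:3]@np.append(p,1); return c['T'][:3,3],d
def onz(c,u,v,z):
    o,d=ray(c,u,v); return (o+d*(z-o[2])/d[2]).round(4)
def tri(*a):
    A=np.zeros((3,3));b=np.zeros(3)
    for c,u,v in a:
        o,d=ray(c,u,v); d=d/np.linalg.norm(d); M=np.eye(3)-np.outer(d,d); A+=M;b+=M@o
    return np.linalg.solve(A,b).round(4)
E
python3 - <<'E'
from tri import *; from m import rect
a,b,t,s=[load(n) for n in ['w1','w2','top0','side0']]
print('tipL',tri((a,237,97),(b,244,255)),'tipR',tri((a,283,98),(b,282,255)))
print('mat',tri((a,223,123),(b,231,270)),tri((a,297,127),(b,296,272)),[onz(b,*p,.004) for p in [(233,98),(307,103),(296,272),(231,270)]])
print('handle', [onz(b,*p,.03) for p in [(258,112),(271,112),(257,194),(271,194)]])
print('blade', [onz(b,*p,.018) for p in [(244,195),(283,195),(244,255),(282,255)]])
print('lid',[onz(a,*p,.0895) for p in [(302,263),(418,282)]])
print('lid top/side', [onz(t,*p,.0895) for p in [(361,167),(432,168),(432,211),(358,211)]])
for n,c in [('w1',a),('w2',b)]:
    W=cloud(c); z=W[...,2]
    for lab,(x0,x1,y0,y1,z0,z1) in {'bedonly':(.5,.7,-.02,.14,.013,.027),'jawtop':(.54,.72,-.12,-.02,.094,.107),'platen':(.5,.71,.1,.2,.085,.1),'lid':(.4,.8,-.5,-.1,.08,.1)}.items():
        q=(W[...,0]>x0)&(W[...,0]<x1)&(W[...,1]>y0)&(W[...,1]<y1)&(z>z0)&(z<z1)
        q=cv2.erode(q.astype(np.uint8),np.ones((2,2)))>0
        if q.sum()>10: print(n,end=' ');rect(W[q],lab); print(np.percentile(W[q],[2,50,98],axis=0).round(3).tolist(), W[q].std(0).round(4))
E
```

```text
tipL [ 0.4161 -0.0262  0.0209] tipR [ 0.4673 -0.0249  0.0185]
mat [ 0.3974 -0.0573  0.0072] [ 0.4873 -0.058   0.0037] [array([0.3993, 0.1712, 0.004 ]), array([0.4872, 0.1696, 0.004 ]), array([ 0.4881, -0.0579,  0.004 ]), array([ 0.3971, -0.0591,  0.004 ])]
handle [array([0.4309, 0.1582, 0.03  ]), array([0.4455, 0.1589, 0.03  ]), array([0.4322, 0.0618, 0.03  ]), array([0.4492, 0.0626, 0.03  ])]
blade [array([0.4153, 0.056 , 0.018 ]), array([0.464 , 0.0583, 0.018 ]), array([ 0.4163, -0.0276,  0.018 ]), array([ 0.4668, -0.0251,  0.018 ])]
lid [array([ 0.4971, -0.1965,  0.0895]), array([ 0.6305, -0.2145,  0.0895])]
lid top/side [array([ 0.6324, -0.2149,  0.0895]), array([ 0.6117, -0.4447,  0.0895]), array([ 0.471 , -0.424 ,  0.0895]), array([ 0.4892, -0.1888,  0.0895])]
w1 bedonly 10139 z [0.0172 0.0188 0.0249] c [614.6  33. ] size [113.  105.9] ang 0.0
[[0.561, -0.018, 0.017], [0.617, 0.034, 0.019], [0.668, 0.082, 0.025]] [0.0324 0.0297 0.0023]
w1 jawtop 1895 z [0.0972 0.0984 0.0997] c [612.6 -76.2] size [21.7 89. ] ang 89.1
[[0.57, -0.086, 0.097], [0.612, -0.076, 0.098], [0.655, -0.066
[... 206 characters left out ...]
]
w2 bedonly 10588 z [0.0173 0.0188 0.0249] c [615.5  59.5] size [159.7 111.2] ang 89.3
[[0.562, -0.016, 0.017], [0.617, 0.066, 0.019], [0.668, 0.136, 0.025]] [0.0324 0.0456 0.0023]
w2 jawtop 262 z [0.0972 0.0984 0.0995] c [579.  -74.6] size [23.7 23.5] ang 7.3
[[0.568, -0.085, 0.097], [0.578, -0.075, 0.098], [0.59, -0.064, 0.1]] [0.0062 0.0062 0.0007]
w2 platen 1488 z [0.0918 0.0935 0.095 ] c [612.9 168. ] size [36.3 91.6] ang 72.3
[[0.575, 0.159, 0.09], [0.614, 0.167, 0.094], [0.656, 0.194, 0.096]] [0.0254 0.0071 0.0012]
w2 lid 85 z [0.0842 0.0929 0.0994] c [ 727.4 -211.2] size [26.9  4.1] ang 85.2
[[0.726, -0.224, 0.083], [0.727, -0.211, 0.093], [0.73, -0.199, 0.1]] [0.0011 0.0064 0.0049]
```

```bash
python3 plan.py .4403 .080 .26 91.5 6
```

```text
t 4.00 tcp [0.4593 0.1014 0.4607] h 92.78 gap 0.0857 gf 0.0 F [ 0.2 -0.3 -1.2] q [ 0.16 -0.35  1.78  0.    1.71  0.11]
[-0.017, -0.017, 0.167] 0.002
[-0.017, -0.017, 0.167] 0.002
[-0.017, -0.017, 0.167] 0.002
[-0.017, -0.017, 0.167] 0.002
[-0.017, -0.016, 0.167] 0.002
[-0.017, -0.016, 0.167] 0.002
rows 6 mm/row 33.8 deg/row 0.21
```

{"api": "drive_tool", "payload": {
  "moves": [
    {"gripper": -1,"translation": [-0.017,-0.017,0.167],"twist": 0.0025},
    {"gripper": -1,"translation": [-0.017,-0.017,0.167],"twist": 0.0025},
    {"gripper": -1,"translation": [-0.017,-0.017,0.167],"twist": 0.0025},
    {"gripper": -1,"translation": [-0.017,-0.016,0.167],"twist": 0.0025},
    {"gripper": -1,"translation": [-0.017,-0.016,0.167],"twist": 0.0025},
    {"gripper": -1,"translation": [-0.017,-0.016,0.167],"twist": 0.0025},
    {"gripper": -1,"translation": [0,0,0],"twist": 0},
    {"gripper": -1,"translation": [0,0,0],"twist": 0},
    {"gripper": -1,"translation": [0,0,0],"twist": 0},
    {"gripper": -1,"translation": [0,0,0],"twist": 0}
  ]
}}

```text
time: 5.25
tcp_pos: [0.4405, 0.0805, 0.2612]
ee_rot: [[-0.027, 1.0, 0.001], [1.0, 0.027, 0.0], [0.0, 0.001, -1.0]]
force: [-1.1, 0.4, 0.7]
finger_gap: 0.0854
gripper_force: 0.0
```

Run:
```python
from plan import *; from m import rect
info(); c=shot('wrist','w3'); W=cloud(c); hsv=cv2.cvtColor(c['pixels'],cv2.COLOR_RGB2HSV).astype(int)
q=((hsv[...,0]<6)|(hsv[...,0]>172))&(hsv[...,1]>150)&(W[...,2]<.05)&(W[...,2]>.012)&(W[...,0]<.5)
q=cv2.morphologyEx(q.astype(np.uint8),cv2.MORPH_OPEN,np.ones((3,3)))>0
v,u=np.where(q); print(u.min(),u.max(),v.min(),v.max()); rect(W[q],'handle')
t=q&(W[...,2]>.026); rect(W[t],'top')
```

```text
t 5.25 tcp [0.4405 0.0805 0.2612] h 91.53 gap 0.0854 gf 0.0 F [-1.1  0.4  0.7] q [ 0.12 -0.33  2.08  0.    1.38  0.1 ]
262 291 98 255
handle 4409 z [0.0261 0.0282 0.0294] c [437.7 109.7] size [17.5 98. ] ang 1.2
top 4210 z [0.0268 0.0282 0.0294] c [437.8 109.4] size [17.3 97.5] ang 1.6
```

View pics/w3.png

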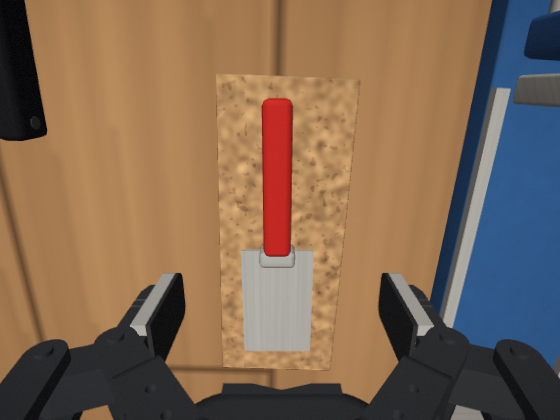

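The red-handled knife (handle 262–292, 98–255; steel blade below) lies on the cork mat: confirmed target. Descend and grip, then lift.

{"api": "drive_tool", "payload": {
  "moves": [
    {"gripper": -1,"translation": [0,-0.007,0.1],"twist": 0},
    {"gripper": -1,"translation": [0,0,0.1],"twist": 0},
    {"gripper": -1,"translation": [0,0,0.1],"twist": 0},
    {"gripper": -1,"translation": [0,0,0.1],"twist": 0},
    {"gripper": -1,"translation": [0,0,0.005],"twist": 0},
    {"gripper": 0,"translation": [0,0,0],"twist": 0},
    {"gripper": 1,"translation": [0,0,0],"twist": 0},
    {"gripper": 1,"translation": [0,0,0],"twist": 0},
    {"gripper": 1,"translation": [0,0,0],"twist": 0},
    {"gripper": 1,"translation": [0,0,0],"twist": 0}
  ]
}}

```text
time: 6.55
tcp_pos: [0.4391, 0.0804, 0.1798]
ee_rot: [[-0.026, 1.0, 0.001], [1.0, 0.026, 0.0], [0.0, 0.001, -1.0]]
force: [-0.7, -1.0, 6.9]
finger_gap: 0.0166
gripper_force: 59.3
```

{"api": "drive_tool", "payload": {
  "moves": [
    {"gripper": 1,"translation": [0,0,0],"twist": 0},
    {"gripper": 1,"translation": [0,0,0],"twist": 0},
    {"gripper": 1,"translation": [0,0,-0.05],"twist": 0},
    {"gripper": 1,"translation": [0,0,-0.1],"twist": 0},
    {"gripper": 1,"translation": [0,0,-0.15],"twist": 0},
    {"gripper": 1,"translation": [0,0,-0.15],"twist": 0},
    {"gripper": 1,"translation": [0,0,-0.15],"twist": 0},
    {"gripper": 1,"translation": [0,0,-0.15],"twist": 0},
    {"gripper": 1,"translation": [0,0,0],"twist": 0},
    {"gripper": 1,"translation": [0,0,0],"twist": 0}
  ]
}}

```text
time: 7.8
tcp_pos: [0.4387, 0.0804, 0.3287]
ee_rot: [[-0.027, 1.0, -0.001], [1.0, 0.027, -0.0], [-0.0, -0.001, -1.0]]
force: [0.2, 0.6, -2.5]
finger_gap: 0.0171
gripper_force: 58.7
```

Run:
```python
from plan import *; from m import rect
info()
c=load('w1'); W=cloud(c)
# lid top plane, within green
hsv=cv2.cvtColor(c['pixels'],cv2.COLOR_RGB2HSV).astype(int)
q=(hsv[...,0]>60)&(hsv[...,0]<95)&(W[...,2]>.083)&(W[...,2]<.095)&(W[...,0]>.45)&(W[...,0]<.68)
q=cv2.morphologyEx(q.astype(np.uint8),cv2.MORPH_OPEN,np.ones((3,3)))>0
P=W[q];rect(P,'lid')
v,u=np.where(q)
# near edge (+y): for columns, min row ; front edge(-x): per row min col
E=np.array([W[v[u==k].min(),k] for k in range(310,410,4)]); f=np.polyfit(E[:,0],E[:,1],1); print('near edge yaw',np.degrees(np.arctan(f[0])), E[[0,-1]])
F=np.array([W[k,u[v==k].min()] for k in range(270,380,4)]); g=np.polyfit(F[:,1],F[:,0],1); print('front edge yaw',-np.degrees(np.arctan(g[0])),F[[0,-1]])
s=shot('wrist','w4')
```

```text
t 7.80 tcp [0.4387 0.0804 0.3287] h 91.52 gap 0.0171 gf 58.7 F [ 0.2  0.6 -2.5] q [ 0.12 -0.38  2.01 -0.    1.51  0.1 ]
lid 11455 z [0.0873 0.0895 0.091 ] c [ 556.  -298.5] size [192.  139.7] ang 83.6Traceback (most recent call last):
  File "<stdin>", line 11, in <module>
    return umr_minimum(a, axis, None, out, keepdims, initial, where)
ValueError: zero-size array to reduction operation minimum which has no identity
```

Run:
```python
from plan import *; from m import rect
c=shot('wrist','w4'); W=cloud(c); hsv=cv2.cvtColor(c['pixels'],cv2.COLOR_RGB2HSV).astype(int)
q=(hsv[...,1]<60)&(W[...,2]>.13)&(W[...,2]<.2)&(W[...,1]<.07)&(abs(W[...,0]-.44)<.06)
q=cv2.morphologyEx(q.astype(np.uint8),cv2.MORPH_OPEN,np.ones((5,5)))>0
k,l,s,_=cv2.connectedComponentsWithStats(q.astype(np.uint8)); q=l==1+np.argmax(s[1:,4])
P=W[q];rect(P,'blade'); f=np.polyfit(P[:,1],P[:,2],1); print('slope dz/dy',f[0], 'z at tip',np.polyval(f,-.025),'ymin',P[:,1].min())
plan([.355,-.2955,.3287],173.5,14)
```

```text
blade 2396 z [0.165  0.1659 0.1738] c [440.7  46. ] size [47.6 28.2] ang 89.8
slope dz/dy 0.3033723994582867 z at tip 0.14817171016052488 ymin 0.022220241647951083
[-0.133, -0.033, -0.0] -0.068
[-0.129, -0.047, -0.0] -0.068
[-0.124, -0.06, -0.0] -0.068
[-0.117, -0.072, -0.0] -0.068
[-0.109, -0.084, -0.0] -0.068
[-0.1, -0.094, -0.0] -0.068
[-0.09, -0.104, -0.0] -0.068
[-0.079, -0.113, -0.0] -0.068
[-0.067, -0.12, -0.0] -0.068
[-0.054, -0.126, -0.0] -0.068
[-0.041, -0.131, -0.0] -0.068
[-0.027, -0.135, -0.0] -0.068
[-0.014, -0.137, -0.0] -0.068
[0.0, -0.138, -0.0] -0.068
rows 14 mm/row 27.5 deg/row -5.86
```

View pics/w4.png

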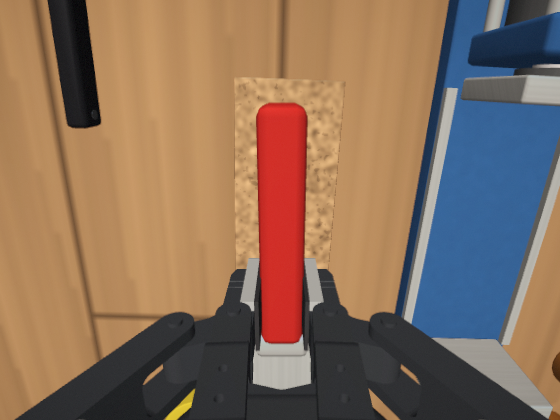

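The knife is held straight (red handle 257–306, 103–343) and blade height 0.166 is as expected. Carry it to the front of the tin.

{"api": "drive_tool", "payload": {
  "moves": [
    {"gripper": 1,"translation": [-0.133,-0.033,0],"twist": -0.068},
    {"gripper": 1,"translation": [-0.13,-0.047,0],"twist": -0.068},
    {"gripper": 1,"translation": [-0.124,-0.06,0],"twist": -0.068},
    {"gripper": 1,"translation": [-0.117,-0.072,0],"twist": -0.068},
    {"gripper": 1,"translation": [-0.109,-0.084,0],"twist": -0.068},
    {"gripper": 1,"translation": [-0.1,-0.094,0],"twist": -0.068},
    {"gripper": 1,"translation": [-0.09,-0.104,0],"twist": -0.068},
    {"gripper": 1,"translation": [-0.079,-0.113,0],"twist": -0.068},
    {"gripper": 1,"translation": [-0.067,-0.12,0],"twist": -0.068},
    {"gripper": 1,"translation": [-0.054,-0.126,0],"twist": -0.068}
  ]
}}

```text
time: 9.1
tcp_pos: [0.3786, -0.1889, 0.3282]
ee_rot: [[-0.867, 0.498, -0.001], [0.498, 0.867, 0.001], [0.002, 0.0, -1.0]]
force: [0.6, -0.2, -1.1]
finger_gap: 0.0169
gripper_force: 64.2
```

{"api": "drive_tool", "payload": {
  "moves": [
    {"gripper": 1,"translation": [-0.04,-0.13,0],"twist": -0.068},
    {"gripper": 1,"translation": [-0.027,-0.135,0],"twist": -0.068},
    {"gripper": 1,"translation": [-0.014,-0.137,0],"twist": -0.068},
    {"gripper": 1,"translation": [0,-0.138,0],"twist": -0.068},
    {"gripper": 1,"translation": [0,0,0],"twist": 0},
    {"gripper": 1,"translation": [0,0,0.1],"twist": 0},
    {"gripper": 1,"translation": [0,0,0.1],"twist": 0},
    {"gripper": 1,"translation": [0,0,0.1],"twist": 0},
    {"gripper": 1,"translation": [0,0,0.1],"twist": 0},
    {"gripper": 1,"translation": [0,0,0],"twist": 0}
  ]
}}

```text
time: 10.35
tcp_pos: [0.3546, -0.2947, 0.2471]
ee_rot: [[-0.993, 0.116, -0.002], [0.116, 0.993, 0.002], [0.003, 0.002, -1.0]]
force: [0.4, -0.3, -1.5]
finger_gap: 0.0166
gripper_force: 64.2
```

Run:
```python
from plan import *
info(); c=shot('side','s5'); t=shot('top','t5')
I=np.hstack([cv2.resize(c['pixels'][200:380,230:450],(660,540))[:, :400],np.zeros((540,1,3),np.uint8)])
I=cv2.resize(c['pixels'][210:370,250:450],(800,600),interpolation=cv2.INTER_CUBIC); cv2.imwrite('pics/s5c.png',I[:,:,::-1])
```

```text
t 10.35 tcp [ 0.3546 -0.2947  0.2471] h 173.35 gap 0.0166 gf 64.2 F [ 0.4 -0.3 -1.5] q [-0.75 -0.28  2.07  0.    1.35 -2.2 ]
```

View pics/s5c.png

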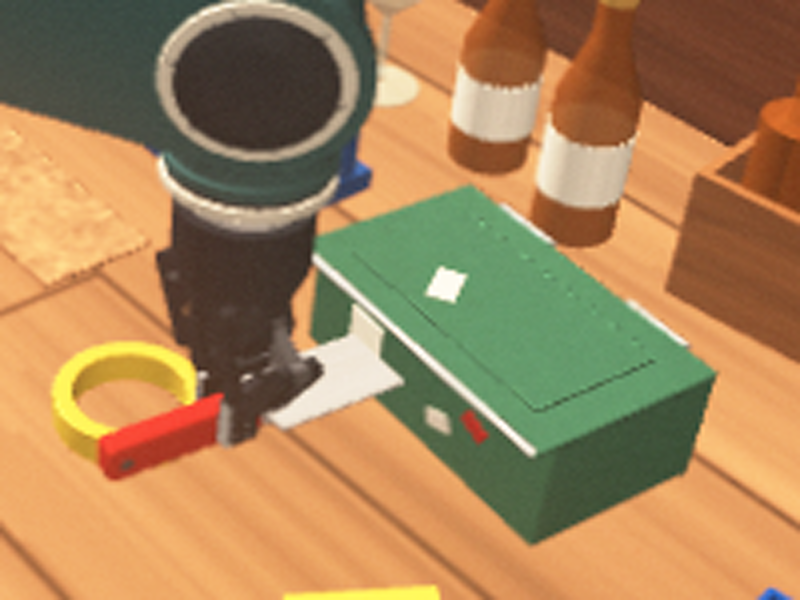

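Run:
```python
from tri import *
c=load('s5'); W=cloud(c)
print('tip corner at z=.084', onz(c,350.5,311.3,.085))
tc=np.array([.3546,-.2947]);a=np.radians(-6.65);ex=np.array([np.cos(a),np.sin(a)]);ey=np.array([-ex[1],ex[0]])
print('expected', tc+.1057*ex-.025*ey, tc+.1057*ex+.025*ey)
# blade depth patch
for u,v in [(330,312),(335,312),(340,312),(345,311),(338,308)]: print(W[v,u].round(4))
print('lid corners',onz(c,328.75,276.5,.0895),onz(c,383.75,329.5,.0895),onz(c,428.5,309.5,.0895))
P=W[(W[...,2]>.08)&(W[...,2]<.1)&(abs(W[...,0]-.57)<.05)&(abs(W[...,1]+.33)<.06)]; print('lid z',np.median(P[:,2]))
```

```text
tip corner at z=.084 [ 0.4566 -0.3305  0.085 ]
expected [ 0.45669376 -0.33177228] [ 0.46248396 -0.28210868]
[ 0.4166 -0.3045  0.0845]
[nan nan nan]
[ 0.4352 -0.3181  0.0849]
[ 0.4479 -0.3215  0.0838]
[ 0.4412 -0.305   0.0841]
lid corners [ 0.497  -0.21    0.0895] [ 0.4721 -0.4181  0.0895] [ 0.6067 -0.4368  0.0895]
lid z 0.09079469707863996
```

{"api": "drive_tool", "payload": {
  "moves": [
    {"gripper": 1,"translation": [0,0,0.023],"twist": 0},
    {"gripper": 1,"translation": [0,0,0],"twist": 0},
    {"gripper": 1,"translation": [-0.06,0,0],"twist": 0},
    {"gripper": 1,"translation": [-0.06,0,0],"twist": 0},
    {"gripper": 1,"translation": [-0.04,0,0],"twist": 0},
    {"gripper": 1,"translation": [-0.025,0,0],"twist": 0},
    {"gripper": 1,"translation": [0,0,0],"twist": 0},
    {"gripper": 1,"translation": [0,0,-0.015],"twist": 0},
    {"gripper": 1,"translation": [0,0,-0.015],"twist": 0},
    {"gripper": 1,"translation": [0,0,0],"twist": 0}
  ]
}}

```text
time: 11.7
tcp_pos: [0.3915, -0.2995, 0.2509]
ee_rot: [[-0.993, 0.116, 0.0], [0.116, 0.993, -0.0], [-0.0, 0.0, -1.0]]
force: [1.6, 0.4, -4.3]
finger_gap: 0.0169
gripper_force: 63.7
```

{"api": "drive_tool", "payload": {
  "moves": [
    {"gripper": 1,"translation": [0,0,-0.02],"twist": 0},
    {"gripper": 1,"translation": [0,0,-0.025],"twist": 0},
    {"gripper": 1,"translation": [0,0,-0.025],"twist": 0},
    {"gripper": 1,"translation": [0,0,-0.025],"twist": 0},
    {"gripper": 1,"translation": [0,0,-0.025],"twist": 0},
    {"gripper": 1,"translation": [0,0,-0.025],"twist": 0},
    {"gripper": 1,"translation": [0,0,-0.025],"twist": 0},
    {"gripper": 1,"translation": [0,0,0],"twist": 0},
    {"gripper": 1,"translation": [0,0,0],"twist": 0},
    {"gripper": 1,"translation": [0,0,0],"twist": 0}
  ]
}}

```text
time: 12.95
tcp_pos: [0.3917, -0.2996, 0.2848]
ee_rot: [[-0.993, 0.116, 0.0], [0.116, 0.993, -0.0], [-0.0, -0.0, -1.0]]
force: [-0.2, 0.2, -1.4]
finger_gap: 0.0168
gripper_force: 64.1
```

Run:
```python
from plan import *
info(); c=shot('side','s6')
I=cv2.resize(c['pixels'][190:370,250:450],(600,540),interpolation=cv2.INTER_CUBIC); cv2.imwrite('pics/s6c.png',I[:,:,::-1])
W=cloud(c)
# angle of lid: fit points of green top
hsv=cv2.cvtColor(c['pixels'],cv2.COLOR_RGB2HSV).astype(int)
q=(hsv[...,0]>60)&(hsv[...,0]<95)&(hsv[...,1]>80)
P=W[q]; a=np.radians(-6.5);ex=np.array([np.cos(a),np.sin(a)])
d=P[:,:2]-[.5645,-.3193]; X=d@ex; Y=d@[-ex[1],ex[0]]
k=(abs(Y)<.1)&(P[:,2]>.07); 
for lo in np.arange(-.09,.08,.02):
    j=k&(X>lo)&(X<lo+.02); 
    if j.sum()>5: print(lo.round(2),j.sum(),np.median(P[j,2]).round(4))
```

```text
t 12.95 tcp [ 0.3917 -0.2996  0.2848] h 173.33 gap 0.0168 gf 64.1 F [-0.2  0.2 -1.4] q [-0.7  -0.23  1.97 -0.    1.4  -2.16]
-0.09 11 0.1286
-0.07 302 0.1249
-0.05 276 0.1209
-0.03 269 0.1148
-0.01 292 0.1089
0.01 282 0.1029
0.03 227 0.095
0.05 58 0.0907
```

View pics/s6c.png

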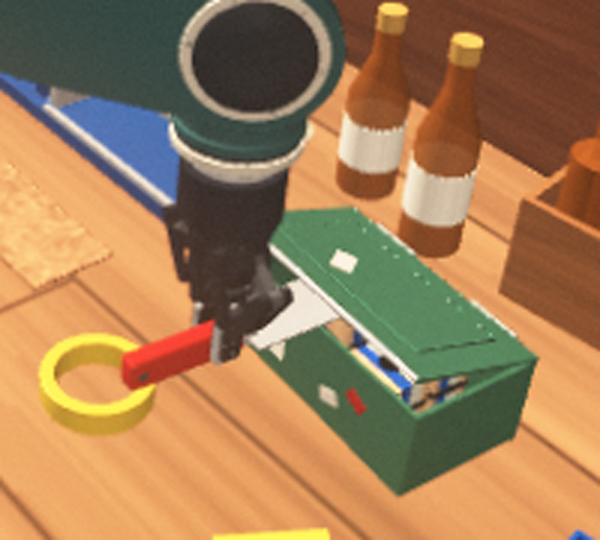

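{"api": "drive_tool", "payload": {
  "moves": [
    {"gripper": 1,"translation": [-0.02,0,-0.035],"twist": 0},
    {"gripper": 1,"translation": [-0.02,0,-0.036],"twist": 0},
    {"gripper": 1,"translation": [-0.029,0,-0.04],"twist": 0},
    {"gripper": 1,"translation": [-0.029,0,-0.04],"twist": 0},
    {"gripper": 1,"translation": [-0.036,0,-0.033],"twist": 0},
    {"gripper": 1,"translation": [-0.036,0,-0.033],"twist": 0},
    {"gripper": 1,"translation": [-0.04,0,-0.026],"twist": 0},
    {"gripper": 1,"translation": [-0.04,0,-0.026],"twist": 0},
    {"gripper": 1,"translation": [-0.042,0,-0.019],"twist": 0},
    {"gripper": 1,"translation": [-0.042,0,-0.019],"twist": 0}
  ]
}}

```text
time: 14.25
tcp_pos: [0.4586, -0.3074, 0.3464]
ee_rot: [[-0.993, 0.116, 0.0], [0.116, 0.993, -0.0], [-0.0, -0.0, -1.0]]
force: [-4.5, -0.0, -1.8]
finger_gap: 0.0169
gripper_force: 64.1
```

{"api": "drive_tool", "payload": {
  "moves": [
    {"gripper": 1,"translation": [-0.042,0,-0.014],"twist": 0},
    {"gripper": 1,"translation": [-0.042,0,-0.014],"twist": 0},
    {"gripper": 1,"translation": [-0.043,0,-0.008],"twist": 0},
    {"gripper": 1,"translation": [-0.042,0,-0.007],"twist": 0},
    {"gripper": 1,"translation": [-0.042,0,-0.003],"twist": 0},
    {"gripper": 1,"translation": [-0.042,0,-0.003],"twist": 0},
    {"gripper": 1,"translation": [-0.036,0,0.003],"twist": 0},
    {"gripper": 1,"translation": [-0.036,0,0.003],"twist": 0},
    {"gripper": 1,"translation": [-0.032,0,0.007],"twist": 0},
    {"gripper": 1,"translation": [-0.03,0,0.008],"twist": 0}
  ]
}}

```text
time: 15.5
tcp_pos: [0.5353, -0.3163, 0.3516]
ee_rot: [[-0.993, 0.116, 0.0], [0.116, 0.993, -0.0], [-0.0, -0.0, -1.0]]
force: [-2.5, 0.3, 0.8]
finger_gap: 0.0167
gripper_force: 64.5
```

```bash
cat > lid.py <<'E'
from plan import *
def lid(c,o=(.5645,-.3193),yaw=-6.5):
    W=cloud(c); hsv=cv2.cvtColor(c['pixels'],cv2.COLOR_RGB2HSV).astype(int)
    q=(hsv[...,0]>55)&(hsv[...,0]<95)&(hsv[...,1]>60); P=W[q]; a=np.radians(yaw);ex=np.array([np.cos(a),np.sin(a)])
    d=P[:,:2]-np.array(o); X=d@ex; Y=d@[-ex[1],ex[0]]; k=(abs(Y)<.1)&(P[:,2]>.1)&(P[:,2]<.25)&(abs(X)<.12)
    for lo in np.arange(.1,.25,.02):
        j=k&(P[:,2]>lo)&(P[:,2]<lo+.02)
        if j.sum()>5: print('z',lo.round(2),j.sum(),'x',np.median(X[j]).round(4))
E
python3 - <<'E'
from lid import *
info(); c=shot('side','s7'); lid(c); print('top'); lid(shot('top','t7'))
E
```

```text
t 15.50 tcp [ 0.5353 -0.3163  0.3516] h 173.34 gap 0.0167 gf 64.5 F [-2.5  0.3  0.8] q [-0.57  0.02  1.63  0.    1.49 -2.03]
z 0.1 375 x 0.0634
z 0.12 343 x 0.067
z 0.14 297 x 0.0707
z 0.16 260 x 0.0742
z 0.18 284 x 0.0779
z 0.2 444 x 0.0812
z 0.22 41 x 0.0826
top
z 0.1 80 x 0.0631
z 0.12 94 x 0.0666
z 0.14 84 x 0.0705
z 0.16 85 x 0.074
z 0.18 90 x 0.0779
z 0.2 101 x 0.0812
z 0.22 8 x 0.0818
```

Run:
```python
from plan import *
plan([.439,.0804,.32],91.5,14,[.3863,-.2989,.3516],173.34)
c=load('top0')
```

```text
[-0.003, 0.137, 0.011] 0.068
[0.011, 0.136, 0.011] 0.068
[0.025, 0.135, 0.011] 0.068
[0.038, 0.131, 0.011] 0.068
[0.052, 0.127, 0.011] 0.068
[0.064, 0.121, 0.011] 0.068
[0.076, 0.114, 0.011] 0.068
[0.087, 0.105, 0.011] 0.068
[0.098, 0.096, 0.011] 0.068
[0.107, 0.085, 0.011] 0.068
[0.115, 0.074, 0.011] 0.068
[0.122, 0.062, 0.011] 0.068
[0.128, 0.049, 0.011] 0.068
[0.132, 0.036, 0.011] 0.068
rows 14 mm/row 27.4 deg/row 5.85
```

{"api": "drive_tool", "payload": {
  "moves": [
    {"gripper": 1,"translation": [0.1,0,0],"twist": 0},
    {"gripper": 1,"translation": [0.2,0,0],"twist": 0},
    {"gripper": 1,"translation": [0.25,0,0],"twist": 0},
    {"gripper": 1,"translation": [0.2,0,0],"twist": 0},
    {"gripper": 1,"translation": [0,0,0],"twist": 0},
    {"gripper": 1,"translation": [0,0,0],"twist": 0},
    {"gripper": 1,"translation": [0,0.138,0.01],"twist": 0.068},
    {"gripper": 1,"translation": [-0.014,0.137,0.01],"twist": 0.068},
    {"gripper": 1,"translation": [0.014,0.137,0.01],"twist": 0.068},
    {"gripper": 1,"translation": [0.027,0.135,0.01],"twist": 0.068}
  ]
}}

```text
time: 16.85
tcp_pos: [0.4109, -0.1906, 0.3435]
ee_rot: [[-0.864, 0.503, -0.0], [0.503, 0.864, 0.0], [0.0, 0.0, -1.0]]
force: [-0.1, 1.1, -2.3]
finger_gap: 0.0166
gripper_force: 64.2
```

```bash
python3 plan.py .439 .0804 .27 91.5 10
```

```text
t 16.85 tcp [ 0.4109 -0.1906  0.3435] h 149.81 gap 0.0166 gf 64.2 F [-0.1  1.1 -2.3] q [-0.49 -0.37  1.98  0.    1.53 -1.53]
[0.056, 0.124, 0.037] 0.068
[0.068, 0.118, 0.037] 0.068
[0.08, 0.11, 0.037] 0.068
[0.091, 0.102, 0.037] 0.068
[0.101, 0.092, 0.037] 0.068
[0.109, 0.081, 0.037] 0.068
[0.117, 0.07, 0.037] 0.068
[0.124, 0.057, 0.037] 0.068
[0.129, 0.045, 0.037] 0.068
[0.133, 0.031, 0.037] 0.068
rows 10 mm/row 28.2 deg/row 5.83
```

{"api": "drive_tool", "payload": {
  "moves": [
    {"gripper": 1,"translation": [0.056,0.124,0.037],"twist": 0.068},
    {"gripper": 1,"translation": [0.068,0.118,0.037],"twist": 0.068},
    {"gripper": 1,"translation": [0.08,0.11,0.037],"twist": 0.068},
    {"gripper": 1,"translation": [0.09,0.1,0.037],"twist": 0.068},
    {"gripper": 1,"translation": [0.1,0.092,0.037],"twist": 0.068},
    {"gripper": 1,"translation": [0.11,0.08,0.037],"twist": 0.068},
    {"gripper": 1,"translation": [0.117,0.07,0.037],"twist": 0.068},
    {"gripper": 1,"translation": [0.124,0.057,0.037],"twist": 0.068},
    {"gripper": 1,"translation": [0.13,0.045,0.037],"twist": 0.068},
    {"gripper": 1,"translation": [0.1,0.03,0.037],"twist": 0.05}
  ]
}}

```text
time: 18.1
tcp_pos: [0.4384, 0.0744, 0.2693]
ee_rot: [[-0.052, 0.999, -0.0], [0.999, 0.052, 0.0], [0.0, -0.0, -1.0]]
force: [0.1, 0.2, -1.4]
finger_gap: 0.0172
gripper_force: 64.2
```

{"api": "drive_tool", "payload": {
  "moves": [
    {"gripper": 1,"translation": [0,0,0],"twist": 0},
    {"gripper": 1,"translation": [0,0,0],"twist": 0},
    {"gripper": 1,"translation": [0,0,0.1],"twist": 0},
    {"gripper": 1,"translation": [0,0,0.1],"twist": 0},
    {"gripper": 1,"translation": [0,0,0.05],"twist": 0},
    {"gripper": 1,"translation": [0,0,0],"twist": 0},
    {"gripper": 1,"translation": [0,0,0],"twist": 0},
    {"gripper": 1,"translation": [0,0,0],"twist": 0},
    {"gripper": 1,"translation": [0,0,0],"twist": 0},
    {"gripper": 1,"translation": [0,0,0],"twist": 0}
  ]
}}

```text
time: 19.35
tcp_pos: [0.4378, 0.0728, 0.2199]
ee_rot: [[-0.054, 0.999, 0.0], [0.999, 0.054, 0.0], [0.0, 0.0, -1.0]]
force: [0.2, 0.5, -1.3]
finger_gap: 0.0167
gripper_force: 64.2
```

```bash
python3 plan.py .439 .0804 .1805 91.5 3
```

```text
t 19.35 tcp [0.4378 0.0728 0.2199] h 93.07 gap 0.0167 gf 64.2 F [ 0.2  0.5 -1.3] q [ 0.11 -0.3   2.13  0.    1.31  0.05]
[0.013, 0.003, 0.066] 0.006
[0.013, 0.003, 0.066] 0.006
[0.013, 0.002, 0.066] 0.006
rows 3 mm/row 13.4 deg/row 0.52
```

{"api": "drive_tool", "payload": {
  "moves": [
    {"gripper": 1,"translation": [0.013,0.003,0.065],"twist": 0.006},
    {"gripper": 1,"translation": [0.013,0.003,0.066],"twist": 0.006},
    {"gripper": 1,"translation": [0.013,0.002,0.04],"twist": 0.006},
    {"gripper": 1,"translation": [0,0,0.024],"twist": 0},
    {"gripper": 1,"translation": [0,0,0],"twist": 0},
    {"gripper": 0.5,"translation": [0,0,0],"twist": 0},
    {"gripper": 0,"translation": [0,0,0],"twist": 0},
    {"gripper": -0.5,"translation": [0,0,0],"twist": 0},
    {"gripper": -1,"translation": [0,0,0],"twist": 0},
    {"gripper": -1,"translation": [0,0,0],"twist": 0}
  ]
}}

```text
time: 20.6
tcp_pos: [0.439, 0.0807, 0.1807]
ee_rot: [[-0.026, 1.0, 0.0], [1.0, 0.026, 0.0], [0.0, 0.0, -1.0]]
force: [1.0, -0.4, 0.3]
finger_gap: 0.0852
gripper_force: 0.0
```

Run:
```python
from plan import *
info()
plan([.45,-.2,.45],160,14)
```

```text
t 20.60 tcp [0.439  0.0807 0.1807] h 91.52 gap 0.0852 gf 0.0 F [ 1.  -0.4  0.3] q [ 0.12 -0.24  2.16 -0.    1.22  0.1 ]
[-0.1, 0.001, -0.096] -0.057
[-0.1, -0.007, -0.096] -0.057
[-0.099, -0.016, -0.096] -0.057
[-0.097, -0.024, -0.096] -0.057
[-0.095, -0.032, -0.096] -0.057
[-0.092, -0.04, -0.096] -0.057
[-0.088, -0.048, -0.096] -0.057
[-0.084, -0.055, -0.096] -0.057
[-0.079, -0.062, -0.096] -0.057
[-0.073, -0.069, -0.096] -0.057
[-0.067, -0.075, -0.096] -0.057
[-0.06, -0.08, -0.096] -0.057
[-0.053, -0.085, -0.096] -0.057
[-0.046, -0.089, -0.096] -0.057
rows 14 mm/row 27.8 deg/row -4.89
```

{"api": "drive_tool", "payload": {
  "moves": [
    {"gripper": -1,"translation": [0,0,-0.2],"twist": 0},
    {"gripper": -1,"translation": [0,0,-0.3],"twist": 0},
    {"gripper": -1,"translation": [0,0,-0.3],"twist": 0},
    {"gripper": -1,"translation": [0,0,-0.3],"twist": 0},
    {"gripper": -1,"translation": [0,0,-0.2],"twist": 0},
    {"gripper": -1,"translation": [-0.14,0.04,0],"twist": -0.09},
    {"gripper": -1,"translation": [-0.14,0.02,0],"twist": -0.09},
    {"gripper": -1,"translation": [-0.14,0,0],"twist": -0.09},
    {"gripper": -1,"translation": [-0.14,-0.02,0],"twist": -0.09},
    {"gripper": -1,"translation": [-0.13,-0.05,0],"twist": -0.09}
  ]
}}

```text
time: 21.85
tcp_pos: [0.4782, -0.0562, 0.4406]
ee_rot: [[-0.649, 0.761, -0.0], [0.761, 0.649, 0.0], [0.0, -0.0, -1.0]]
force: [0.6, 0.2, 0.2]
finger_gap: 0.0854
gripper_force: 0.0
```

Run:
```python
from plan import *; from m import rect
c=shot('wrist','w8'); W=cloud(c); hsv=cv2.cvtColor(c['pixels'],cv2.COLOR_RGB2HSV).astype(int)
q=((hsv[...,0]<6)|(hsv[...,0]>172))&(hsv[...,1]>150)&(W[...,2]<.05)&(W[...,2]>.012)&(W[...,0]<.5)
if q.sum()>20: rect(W[q],'handle')
info(); plan([.49,-.31,.46],173.5,8)
```

```text
handle 1285 z [0.0258 0.0282 0.0297] c [439.1  97. ] size [17.5 74.7] ang 1.3
t 21.90 tcp [ 0.4786 -0.0583  0.4404] h 130.86 gap 0.0855 gf 0.0 F [-0.9 -0.1 -0.8] q [-0.17 -0.32  1.79 -0.    1.67 -0.89]
[-0.124, -0.098, -0.012] -0.062
[-0.114, -0.109, -0.012] -0.062
[-0.103, -0.119, -0.012] -0.062
[-0.092, -0.128, -0.012] -0.062
[-0.08, -0.136, -0.012] -0.062
[-0.067, -0.143, -0.012] -0.062
[-0.053, -0.148, -0.012] -0.062
[-0.039, -0.153, -0.012] -0.062
rows 8 mm/row 31.6 deg/row -5.33
```

{"api": "drive_tool", "payload": {
  "moves": [
    {"gripper": -1,"translation": [-0.124,-0.098,-0.01],"twist": -0.062},
    {"gripper": -1,"translation": [-0.114,-0.11,-0.01],"twist": -0.062},
    {"gripper": -1,"translation": [-0.103,-0.12,-0.01],"twist": -0.062},
    {"gripper": -1,"translation": [-0.092,-0.128,-0.01],"twist": -0.062},
    {"gripper": -1,"translation": [-0.08,-0.136,-0.01],"twist": -0.062},
    {"gripper": -1,"translation": [-0.067,-0.143,-0.01],"twist": -0.062},
    {"gripper": -1,"translation": [-0.053,-0.148,-0.01],"twist": -0.06},
    {"gripper": -1,"translation": [-0.03,-0.13,-0.01],"twist": -0.04},
    {"gripper": -1,"translation": [0,0,0],"twist": 0},
    {"gripper": -1,"translation": [0,0,0],"twist": 0}
  ]
}}

```text
time: 23.15
tcp_pos: [0.4851, -0.3025, 0.4566]
ee_rot: [[-0.987, 0.162, -0.0], [0.162, 0.987, 0.0], [0.0, 0.0, -1.0]]
force: [1.2, 1.2, 0.8]
finger_gap: 0.0854
gripper_force: 0.0
```

Run:
```python
from plan import *
info(); c=shot('wrist','w9')
```

```text
t 23.15 tcp [ 0.4851 -0.3025  0.4566] h 170.70 gap 0.0854 gf 0.0 F [1.2 1.2 0.8] q [-0.6  -0.12  1.59  0.    1.67 -2.01]
```

View pics/w9.png

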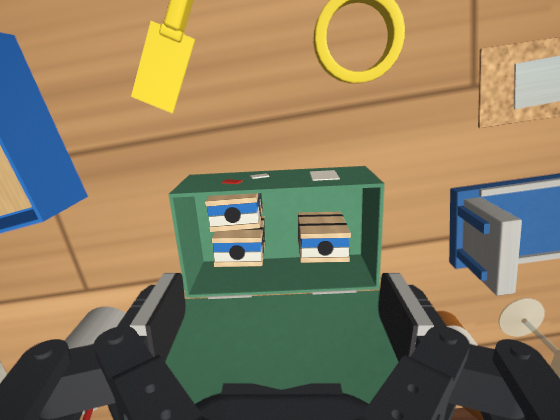

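Looking into the open tin: three moulds. Left-front (hole 232,214), left-back (238,250) and right-back (325,249). The lid stands open below. Next I measure their tops.

```bash
cat > moulds.py <<'E'
from plan import *; from m import rect
O=np.array([.5645,-.3193])
def moulds(c,yaw=-6.5,zt=.072,x0=-.06,x1=.06,y0=-.11,y1=.11,zr=(.066,.082)):
    W=cloud(c); a=np.radians(yaw);ex=np.array([np.cos(a),np.sin(a)]);ey=np.array([-ex[1],ex[0]])
    X=(W[...,:2]-O)@ex; Y=(W[...,:2]-O)@ey
    q=(X>x0)&(X<x1)&(Y>y0)&(Y<y1)&(W[...,2]>zr[0])&(W[...,2]<zr[1])
    g=cv2.morphologyEx(q.astype(np.uint8),cv2.MORPH_OPEN,np.ones((3,3)))
    k,l,s,_=cv2.connectedComponentsWithStats(g)
    for i in range(1,k):
        if s[i,4]>150:
            j=l==i; r=rect(W[j],'m px(%d,%d)'%(s[i,0]+s[i,2]/2,s[i,1]+s[i,3]/2)); p=np.array(r[0])/1000; print('   tin', ((p-O)@ex).round(4),((p-O)@ey).round(4))
E
python3 - <<'E'
from moulds import *
c=load('w9'); moulds(c)
W=cloud(c)
from tri import onz
for p in [(232,215),(237,250),(325,249)]: print(onz(c,*p,.076))
print('rim corners',[onz(c,*p,.085) for p in [(172,192),(383,184),(186,297),(379,291)]])
E
```

```text
m px(377,223) 265 z [0.0669 0.0742 0.0808] c [ 559.5 -208.7] size [ 1.2 82.7] ang 83.5
   tin -0.0175 0.1093
m px(232,213) 1654 z [0.0711 0.0739 0.0755] c [ 522.9 -362.9] size [56.  36.6] ang 85.5
   tin -0.0364 -0.048
m px(179,218) 203 z [0.0671 0.0744 0.0809] c [ 518.9 -422. ] size [ 1.4 51.6] ang 83.7
   tin -0.0337 -0.1072
m px(325,246) 1536 z [0.0702 0.0738 0.0754] c [ 579.  -268.1] size [55.9 37.4] ang 81.5
   tin 0.0086 0.0526
m px(237,251) 1535 z [0.0696 0.0739 0.0757] c [ 568.  -366.9] size [55.6 36.7] ang 81.3
   tin 0.0089 -0.0469
m px(279,267) 1617 z [0.0673 0.0744 0.0809] c [ 588.8 -321. ] size [217.6  66.5] ang 83.4
   tin 0.0243 0.0011
[ 0.5229 -0.3629  0.076 ]
[ 0.5649 -0.3661  0.076 ]
[ 0.5797 -0.2684  0.076 ]
rim corners [array([ 0.4849, -0.417 ,  0.085 ]), array([ 0.5117, -0.2012,  0.085 ]), array([ 0.6101, -0.4346,  0.085 ]), array([ 0.6382, -0.2141,  0.085 ])]
```

Run:
```python
from plan import *
info(); plan([.579,-.268,.30],171.4,4); print(); plan([.613,-.043,.36],89.4,12,[.579,-.268,.36],171.4)
```

```text
t 23.20 tcp [ 0.4851 -0.3023  0.4567] h 170.74 gap 0.0854 gf 0.0 F [0.2 0.1 0.2] q [-0.6  -0.12  1.59  0.    1.67 -2.01]
[-0.109, 0.061, 0.196] -0.002
[-0.109, 0.061, 0.196] -0.002
[-0.109, 0.061, 0.196] -0.002
[-0.109, 0.06, 0.196] -0.002
rows 4 mm/row 46.5 deg/row -0.17

[0.0, 0.095, -0.0] 0.08
[0.011, 0.094, -0.0] 0.08
[0.022, 0.092, -0.0] 0.08
[0.033, 0.089, -0.0] 0.08
[0.044, 0.084, -0.0] 0.08
[0.053, 0.078, -0.0] 0.08
[0.062, 0.072, -0.0] 0.08
[0.07, 0.064, -0.0] 0.08
[0.077, 0.055, -0.0] 0.08
[0.083, 0.045, -0.0] 0.08
[0.088, 0.035, -0.0] 0.08
[0.092, 0.024, -0.0] 0.08
rows 12 mm/row 19.0 deg/row 6.83
```

{"api": "drive_tool", "payload": {
  "moves": [
    {"gripper": -0.65,"translation": [-0.109,0.061,0.195],"twist": -0.002},
    {"gripper": -0.65,"translation": [-0.109,0.061,0.195],"twist": -0.002},
    {"gripper": -0.65,"translation": [-0.109,0.061,0.195],"twist": -0.002},
    {"gripper": -0.65,"translation": [-0.109,0.06,0.195],"twist": -0.002},
    {"gripper": -0.65,"translation": [0,0,0],"twist": 0},
    {"gripper": -0.65,"translation": [0,0,0],"twist": 0},
    {"gripper": -0.65,"translation": [0,0,0],"twist": 0},
    {"gripper": -0.65,"translation": [0,0,0],"twist": 0},
    {"gripper": -0.65,"translation": [0,0,0],"twist": 0},
    {"gripper": -0.65,"translation": [0,0,0],"twist": 0}
  ]
}}

```text
time: 24.45
tcp_pos: [0.5787, -0.2686, 0.3009]
ee_rot: [[-0.989, 0.149, 0.0], [0.149, 0.989, -0.0], [-0.0, -0.0, -1.0]]
force: [-0.7, -0.2, -0.9]
finger_gap: 0.0705
gripper_force: 0.0
```

```bash
python3 plan.py .579 -.268 .21 171.4 3; python3 -c "
from moulds import *
moulds(shot('wrist','w10'))"
```

```text
t 24.45 tcp [ 0.5787 -0.2686  0.3009] h 171.44 gap 0.0705 gf 0.0 F [-0.7 -0.2 -0.9] q [-0.47  0.08  1.65 -0.    1.41 -1.9 ]
[-0.0, 0.001, 0.152] 0.0
rows 3 mm/row 30.3 deg/row 0.01
m px(377,190) 1086 z [0.0673 0.0743 0.0809] c [ 566.3 -209.4] size [ 1.4 98.6] ang 84.0
   tin -0.0106 0.1094
m px(78,219) 4542 z [0.0671 0.074  0.0809] c [ 567.9 -417.3] size [136.4  62.8] ang 25.4
   tin 0.0145 -0.097
m px(108,163) 5944 z [0.0709 0.0739 0.0754] c [ 523.1 -362.4] size [57.2 36.5] ang 85.6
   tin -0.0363 -0.0476
m px(282,228) 5055 z [0.0714 0.0739 0.0754] c [ 578.8 -267.9] size [55.9 36.7] ang 82.1
   tin 0.0084 0.0527
m px(124,234) 5066 z [0.0696 0.0739 0.0754] c [ 568.1 -366.9] size [56.  36.3] ang 81.4
   tin 0.0089 -0.0469
m px(282,297) 2060 z [0.0672 0.0743 0.0811] c [ 625.4 -275.3] size [104.7   2.6] ang 83.7
   tin 0.0555 0.0506
```

{"api": "drive_tool", "payload": {
  "moves": [
    {"gripper": -0.65,"translation": [0,0.002,0.15],"twist": 0},
    {"gripper": -0.65,"translation": [0,0,0.15],"twist": 0},
    {"gripper": -0.65,"translation": [0,0,0.15],"twist": 0},
    {"gripper": -0.65,"translation": [0,0,0],"twist": 0},
    {"gripper": -0.4,"translation": [0,0,0],"twist": 0},
    {"gripper": 0,"translation": [0,0,0],"twist": 0},
    {"gripper": 1,"translation": [0,0,0],"twist": 0},
    {"gripper": 1,"translation": [0,0,0],"twist": 0},
    {"gripper": 1,"translation": [0,0,0],"twist": 0},
    {"gripper": 1,"translation": [0,0,0],"twist": 0}
  ]
}}

```text
time: 25.75
tcp_pos: [0.5789, -0.2681, 0.2109]
ee_rot: [[-0.989, 0.149, 0.0], [0.149, 0.989, -0.0], [-0.0, -0.0, -1.0]]
force: [1.0, 0.2, 3.7]
finger_gap: 0.0554
gripper_force: 64.1
```

{"api": "drive_tool", "payload": {
  "moves": [
    {"gripper": 1,"translation": [0,0,-0.1],"twist": 0},
    {"gripper": 1,"translation": [0,0,-0.15],"twist": 0},
    {"gripper": 1,"translation": [0,0,-0.2],"twist": 0},
    {"gripper": 1,"translation": [0,0,-0.2],"twist": 0},
    {"gripper": 1,"translation": [0,0,-0.15],"twist": 0},
    {"gripper": 1,"translation": [0,0,0],"twist": 0},
    {"gripper": 1,"translation": [0,0.095,0],"twist": 0.08},
    {"gripper": 1,"translation": [0.011,0.094,0],"twist": 0.08},
    {"gripper": 1,"translation": [0.022,0.092,0],"twist": 0.08},
    {"gripper": 1,"translation": [0.033,0.09,0],"twist": 0.08}
  ]
}}

```text
time: 27.0
tcp_pos: [0.5904, -0.1924, 0.3694]
ee_rot: [[-0.806, 0.592, -0.002], [0.592, 0.806, 0.001], [0.002, -0.001, -1.0]]
force: [0.6, -0.9, -1.9]
finger_gap: 0.0553
gripper_force: 64.1
```

{"api": "drive_tool", "payload": {
  "moves": [
    {"gripper": 1,"translation": [0.044,0.084,0],"twist": 0.08},
    {"gripper": 1,"translation": [0.053,0.078,0],"twist": 0.08},
    {"gripper": 1,"translation": [0.062,0.072,0],"twist": 0.08},
    {"gripper": 1,"translation": [0.07,0.064,0],"twist": 0.08},
    {"gripper": 1,"translation": [0.077,0.055,0],"twist": 0.08},
    {"gripper": 1,"translation": [0.083,0.045,0],"twist": 0.08},
    {"gripper": 1,"translation": [0.088,0.035,0],"twist": 0.08},
    {"gripper": 1,"translation": [0.092,0.024,0],"twist": 0.08},
    {"gripper": 1,"translation": [0,0,0],"twist": 0},
    {"gripper": 1,"translation": [0,0,0],"twist": 0}
  ]
}}

```text
time: 28.25
tcp_pos: [0.6138, -0.0436, 0.37]
ee_rot: [[0.016, 1.0, -0.001], [1.0, -0.016, -0.0], [-0.0, -0.001, -1.0]]
force: [0.0, -0.3, -1.7]
finger_gap: 0.0556
gripper_force: 64.1
```

Run:
```python
from plan import *; from m import rect
info(); plan([.613,-.043,.24],89.4,4)
c=shot('wrist','w11'); W=cloud(c); z=W[...,2]
q=(W[...,0]>.55)&(W[...,0]<.68)&(W[...,1]>-.02)&(W[...,1]<.14)&(z>.012)&(z<.03); rect(W[q],'bed')
for lab,(x0,x1,y0,y1,z0,z1) in {'jawtop':(.54,.72,-.12,-.02,.094,.107),'platen':(.5,.71,.1,.2,.088,.1)}.items():
    q=(W[...,0]>x0)&(W[...,0]<x1)&(W[...,1]>y0)&(W[...,1]<y1)&(z>z0)&(z<z1); q=cv2.erode(q.astype(np.uint8),np.ones((2,2)))>0
    if q.sum()>10: rect(W[q],lab)
# held mould top region
q=(W[...,1]<0.05)&(W[...,1]>-.09)&(z>.15)&(z<.27)&(abs(W[...,0]-.613)<.04); 
v,u=np.where(q); print(q.sum(), np.percentile(W[q],[5,50,95],axis=0).round(3).tolist() if q.sum() else '')
```

```text
t 28.25 tcp [ 0.6138 -0.0436  0.37  ] h 89.07 gap 0.0556 gf 64.1 F [ 0.  -0.3 -1.7] q [-0.11 -0.    1.62 -0.    1.52 -0.1 ]
[0.001, -0.001, 0.163] -0.001
[0.001, -0.001, 0.163] -0.001
[0.001, -0.001, 0.163] -0.001
[0.001, -0.001, 0.163] -0.001
rows 4 mm/row 32.5 deg/row -0.08
bed 19963 z [0.0173 0.0187 0.0248] c [615.   44.5] size [130.3 110.8] ang 89.2
29692 [[0.581, -0.056, 0.182], [0.613, -0.031, 0.233], [0.646, -0.025, 0.267]]
```

View pics/w11.png

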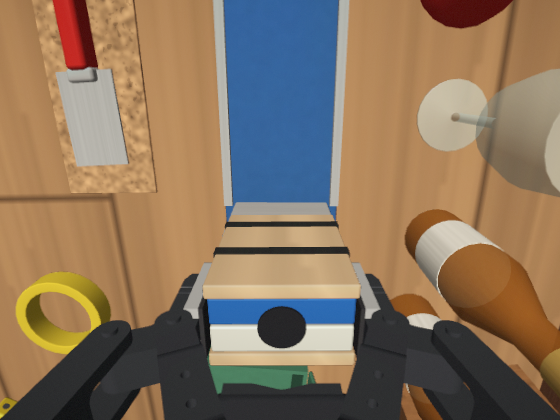

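The mould is held upright over the bed (hole 282,326). The knife still lies on the mat. Lower it.

{"api": "drive_tool", "payload": {
  "moves": [
    {"gripper": 1,"translation": [0,0,0.2],"twist": 0},
    {"gripper": 1,"translation": [0,0,0.2],"twist": 0},
    {"gripper": 1,"translation": [0,0,0.2],"twist": 0},
    {"gripper": 1,"translation": [0,0,0.08],"twist": 0},
    {"gripper": 1,"translation": [0,0,0.02],"twist": 0},
    {"gripper": 1,"translation": [0,0,0.01],"twist": 0},
    {"gripper": 1,"translation": [0,0,0],"twist": 0},
    {"gripper": 1,"translation": [0,0,0],"twist": 0},
    {"gripper": 1,"translation": [0,0,0],"twist": 0},
    {"gripper": 1,"translation": [0,0,0],"twist": 0}
  ]
}}

```text
time: 29.55
tcp_pos: [0.6139, -0.0432, 0.2289]
ee_rot: [[0.018, 1.0, 0.0], [1.0, -0.018, -0.0], [-0.0, 0.0, -1.0]]
force: [0.0, -0.4, -2.9]
finger_gap: 0.0558
gripper_force: 64.0
```

{"api": "drive_tool", "payload": {
  "moves": [
    {"gripper": 1,"translation": [0,0,0.007],"twist": 0},
    {"gripper": 1,"translation": [0,0,0.004],"twist": 0},
    {"gripper": 1,"translation": [0,0,0],"twist": 0},
    {"gripper": -0.5,"translation": [0,0,0],"twist": 0},
    {"gripper": -0.65,"translation": [0,0,0],"twist": 0},
    {"gripper": -0.65,"translation": [0,0,0],"twist": 0},
    {"gripper": -0.65,"translation": [0,0,-0.15],"twist": 0},
    {"gripper": -0.65,"translation": [0,0,-0.25],"twist": 0},
    {"gripper": -0.65,"translation": [0,0,-0.25],"twist": 0},
    {"gripper": -0.65,"translation": [0,0,-0.1],"twist": 0}
  ]
}}

```text
time: 30.8
tcp_pos: [0.614, -0.0433, 0.3799]
ee_rot: [[0.018, 1.0, 0.004], [1.0, -0.018, -0.0], [-0.0, 0.004, -1.0]]
force: [-0.3, 0.2, -0.3]
finger_gap: 0.0705
gripper_force: 0.0
```

Run:
```python
from plan import *; from m import rect
info(); c=shot('wrist','w12'); W=cloud(c); z=W[...,2]
for lab,(x0,x1,y0,y1,z0,z1) in {'mould':(.54,.69,-.07,0,.082,.0955),'jawtop':(.54,.72,-.12,-.02,.0965,.107)}.items():
    q=(W[...,0]>x0)&(W[...,0]<x1)&(W[...,1]>y0)&(W[...,1]<y1)&(z>z0)&(z<z1); q=cv2.morphologyEx(q.astype(np.uint8),cv2.MORPH_OPEN,np.ones((4,4)))>0
    if q.sum()>10: rect(W[q],lab)
plan([.568,-.367,.37],171.4,12)
```

```text
t 30.80 tcp [ 0.614  -0.0433  0.3799] h 88.94 gap 0.0705 gf 0.0 F [-0.3  0.2 -0.3] q [-0.11 -0.01  1.61  0.    1.54 -0.09]
mould 3804 z [nan nan nan] c [628.7 -62.1] size [ 45.1 108.2] ang 69.6
jawtop 2722 z [nan nan nan] c [nan nan] size [0. 0.] ang 0.0
[-0.135, -0.017, 0.005] -0.08
[-0.132, -0.033, 0.005] -0.08
[-0.127, -0.048, 0.005] -0.08
[-0.121, -0.063, 0.005] -0.08
[-0.112, -0.077, 0.005] -0.08
[-0.102, -0.09, 0.005] -0.08
[-0.091, -0.102, 0.005] -0.08
[-0.078, -0.112, 0.005] -0.08
[-0.064, -0.12, 0.005] -0.08
[-0.049, -0.127, 0.005] -0.08
[-0.034, -0.132, 0.005] -0.08
[-0.017, -0.135, 0.005] -0.08
rows 12 mm/row 27.3 deg/row -6.87
```

{"api": "drive_tool", "payload": {
  "moves": [
    {"gripper": -0.65,"translation": [-0.135,-0.017,0],"twist": -0.08},
    {"gripper": -0.65,"translation": [-0.132,-0.033,0],"twist": -0.08},
    {"gripper": -0.65,"translation": [-0.127,-0.048,0],"twist": -0.08},
    {"gripper": -0.65,"translation": [-0.12,-0.063,0],"twist": -0.08},
    {"gripper": -0.65,"translation": [-0.112,-0.077,0],"twist": -0.08},
    {"gripper": -0.65,"translation": [-0.102,-0.09,0],"twist": -0.08},
    {"gripper": -0.65,"translation": [-0.09,-0.1,0],"twist": -0.08},
    {"gripper": -0.65,"translation": [-0.078,-0.112,0],"twist": -0.08},
    {"gripper": -0.65,"translation": [-0.064,-0.12,0],"twist": -0.08},
    {"gripper": -0.65,"translation": [-0.05,-0.127,0],"twist": -0.08}
  ]
}}

```text
time: 32.1
tcp_pos: [0.5757, -0.3133, 0.3748]
ee_rot: [[-0.927, 0.376, -0.002], [0.376, 0.927, 0.001], [0.002, 0.0, -1.0]]
force: [-0.1, 0.4, -0.0]
finger_gap: 0.0707
gripper_force: 0.0
```

{"api": "drive_tool", "payload": {
  "moves": [
    {"gripper": -0.65,"translation": [-0.034,-0.132,0],"twist": -0.08},
    {"gripper": -0.65,"translation": [-0.017,-0.135,0],"twist": -0.08},
    {"gripper": -0.65,"translation": [0,0,0],"twist": 0},
    {"gripper": -0.65,"translation": [0,0,0.2],"twist": 0},
    {"gripper": -0.65,"translation": [0,0,0.15],"twist": 0},
    {"gripper": -0.65,"translation": [0,0,0],"twist": 0},
    {"gripper": -0.65,"translation": [0,0,0],"twist": 0},
    {"gripper": -0.65,"translation": [0,0,0],"twist": 0},
    {"gripper": -0.65,"translation": [0,0,0],"twist": 0},
    {"gripper": -0.65,"translation": [0,0,0],"twist": 0}
  ]
}}

```text
time: 33.35
tcp_pos: [0.5683, -0.3663, 0.307]
ee_rot: [[-0.989, 0.149, 0.001], [0.149, 0.989, -0.0], [-0.001, -0.0, -1.0]]
force: [0.2, 0.3, -0.0]
finger_gap: 0.0704
gripper_force: 0.0
```

Run:
```python
from moulds import *
plan([.568,-.367,.21],171.4,4)
moulds(shot('wrist','w13'))
c=load('w12'); W=cloud(c); z=W[...,2]
for lab,(x0,x1,y0,y1,z0,z1) in {'mould':(.54,.69,-.07,0,.082,.0955),'jawtop':(.54,.72,-.12,-.02,.0965,.107)}.items():
    q=(W[...,0]>x0)&(W[...,0]<x1)&(W[...,1]>y0)&(W[...,1]<y1)&(z>z0)&(z<z1); g=cv2.morphologyEx(q.astype(np.uint8),cv2.MORPH_OPEN,np.ones((4,4)))
    k,l,s,_=cv2.connectedComponentsWithStats(g); rect(W[(l==1+np.argmax(s[1:,4]))&q],lab)
```

```text
[0.0, -0.001, 0.121] 0.0
rows 4 mm/row 24.3 deg/row 0.01
m px(478,199) 4366 z [0.0672 0.0742 0.0809] c [ 590.8 -224.3] size [ 65.1 139.1] ang 50.2
   tin 0.0153 0.0974
m px(181,192) 1192 z [0.0672 0.0743 0.081 ] c [ 541.5 -424.5] size [ 1.4 98.1] ang 83.6
   tin -0.0109 -0.1071
m px(275,154) 5666 z [0.0723 0.0739 0.0754] c [ 523.3 -362.9] size [55.9 36.5] ang 85.5
   tin -0.036 -0.048
m px(280,224) 4851 z [0.0716 0.0739 0.0753] c [ 568.2 -367.2] size [56.1 36.7] ang 81.3
   tin 0.0091 -0.0471
m px(282,291) 1987 z [0.067  0.0743 0.0812] c [ 614.6 -373.3] size [108.1   2.4] ang 83.6
   tin 0.0559 -0.0479
mould 3044 z [0.0884 0.09   0.0915] c [615.  -42.6] size [36.5 55.1] ang 89.1
jawtop 2586 z [0.0975 0.0985 0.0996] c [613.3 -75.8] size [21.1 88.9] ang 88.9
```

{"api": "drive_tool", "payload": {
  "moves": [
    {"gripper": -0.65,"translation": [0,-0.003,0.16],"twist": 0},
    {"gripper": -0.65,"translation": [0,0,0.16],"twist": 0},
    {"gripper": -0.65,"translation": [0,0,0.16],"twist": 0},
    {"gripper": -0.65,"translation": [0,0,0],"twist": 0},
    {"gripper": -0.4,"translation": [0,0,0],"twist": 0},
    {"gripper": 0,"translation": [0,0,0],"twist": 0},
    {"gripper": 1,"translation": [0,0,0],"twist": 0},
    {"gripper": 1,"translation": [0,0,0],"twist": 0},
    {"gripper": 1,"translation": [0,0,0],"twist": 0},
    {"gripper": 1,"translation": [0,0,0],"twist": 0}
  ]
}}

```text
time: 34.65
tcp_pos: [0.5683, -0.367, 0.2114]
ee_rot: [[-0.989, 0.149, 0.001], [0.149, 0.989, -0.001], [-0.001, -0.0, -1.0]]
force: [-0.3, 0.2, 6.5]
finger_gap: 0.0553
gripper_force: 64.5
```

{"api": "drive_tool", "payload": {
  "moves": [
    {"gripper": 1,"translation": [0,0,-0.1],"twist": 0},
    {"gripper": 1,"translation": [0,0,-0.15],"twist": 0},
    {"gripper": 1,"translation": [0,0,-0.2],"twist": 0},
    {"gripper": 1,"translation": [0,0,-0.2],"twist": 0},
    {"gripper": 1,"translation": [0,0,-0.15],"twist": 0},
    {"gripper": 1,"translation": [0,0,0],"twist": 0},
    {"gripper": 1,"translation": [0,0,0],"twist": 0},
    {"gripper": 1,"translation": [0,0,0],"twist": 0},
    {"gripper": 1,"translation": [0,0,0],"twist": 0},
    {"gripper": 1,"translation": [0,0,0],"twist": 0}
  ]
}}

```text
time: 35.9
tcp_pos: [0.5682, -0.3669, 0.37]
ee_rot: [[-0.989, 0.149, -0.001], [0.149, 0.989, 0.0], [0.001, 0.0, -1.0]]
force: [-0.6, 0.2, -2.3]
finger_gap: 0.0555
gripper_force: 64.1
```

```bash
python3 plan.py .6145 -.002 .37 89.1 14
```

```text
t 35.90 tcp [ 0.5682 -0.3669  0.37  ] h 171.45 gap 0.0555 gf 64.1 F [-0.6  0.2 -2.3] q [-0.61  0.13  1.48 -0.    1.53 -2.03]
[0.003, 0.131, 0.0] 0.068
[0.016, 0.13, 0.0] 0.068
[0.03, 0.128, 0.0] 0.068
[0.043, 0.124, 0.0] 0.068
[0.055, 0.119, 0.0] 0.068
[0.067, 0.113, 0.0] 0.068
[0.078, 0.105, 0.0] 0.068
[0.089, 0.097, 0.0] 0.068
[0.098, 0.087, 0.0] 0.068
[0.107, 0.077, 0.0] 0.068
[0.114, 0.065, 0.0] 0.068
[0.12, 0.053, 0.0] 0.068
[0.125, 0.041, 0.0] 0.068
[0.128, 0.028, 0.0] 0.068
rows 14 mm/row 26.3 deg/row 5.88
```

{"api": "drive_tool", "payload": {
  "moves": [
    {"gripper": 1,"translation": [0.003,0.131,0],"twist": 0.068},
    {"gripper": 1,"translation": [0.016,0.13,0],"twist": 0.068},
    {"gripper": 1,"translation": [0.03,0.128,0],"twist": 0.068},
    {"gripper": 1,"translation": [0.043,0.124,0],"twist": 0.068},
    {"gripper": 1,"translation": [0.055,0.119,0],"twist": 0.068},
    {"gripper": 1,"translation": [0.067,0.113,0],"twist": 0.068},
    {"gripper": 1,"translation": [0.078,0.105,0],"twist": 0.068},
    {"gripper": 1,"translation": [0.089,0.097,0],"twist": 0.068},
    {"gripper": 1,"translation": [0.098,0.087,0],"twist": 0.068},
    {"gripper": 1,"translation": [0.107,0.077,0],"twist": 0.068}
  ]
}}

```text
time: 37.15
tcp_pos: [0.6005, -0.1055, 0.3704]
ee_rot: [[-0.388, 0.922, -0.0], [0.922, 0.388, -0.0], [0.0, -0.0, -1.0]]
force: [0.1, -0.9, -2.1]
finger_gap: 0.0552
gripper_force: 64.2
```

{"api": "drive_tool", "payload": {
  "moves": [
    {"gripper": 1,"translation": [0.114,0.065,0],"twist": 0.068},
    {"gripper": 1,"translation": [0.12,0.053,0],"twist": 0.068},
    {"gripper": 1,"translation": [0.125,0.041,0],"twist": 0.068},
    {"gripper": 1,"translation": [0.128,0.028,0],"twist": 0.068},
    {"gripper": 1,"translation": [0,0,0],"twist": 0},
    {"gripper": 1,"translation": [0,0,0],"twist": 0},
    {"gripper": 1,"translation": [0,0,0.1],"twist": 0},
    {"gripper": 1,"translation": [0,0,0.15],"twist": 0},
    {"gripper": 1,"translation": [0,0,0],"twist": 0},
    {"gripper": 1,"translation": [0,0,0],"twist": 0}
  ]
}}

```text
time: 38.4
tcp_pos: [0.6129, -0.0025, 0.321]
ee_rot: [[0.007, 1.0, 0.0], [1.0, -0.007, -0.0], [-0.0, 0.0, -1.0]]
force: [0.6, 0.5, -2.3]
finger_gap: 0.0556
gripper_force: 64.2
```

Run:
```python
from plan import *
info(); plan([.6145,-.002,.228],89.1,4)
c=shot('wrist','w14'); W=cloud(c)
q=(W[...,1]<0.05)&(W[...,1]>-.04)&(W[...,2]>.1)&(W[...,2]<.25)&(abs(W[...,0]-.6145)<.026); P=W[q]
for lo in np.arange(.1,.2,.01):
    j=(P[:,2]>lo)&(P[:,2]<lo+.01)
    if j.sum()>30: print(lo.round(2),j.sum(),P[j].mean(0).round(4))
```

```text
t 38.40 tcp [ 0.6129 -0.0025  0.321 ] h 89.61 gap 0.0556 gf 64.2 F [ 0.6  0.5 -2.3] q [-0.05  0.02  1.68 -0.    1.44 -0.04]
[0.001, 0.002, 0.116] 0.001
[0.001, 0.002, 0.116] 0.001
[0.001, 0.002, 0.116] 0.001
[0.001, 0.002, 0.116] 0.001
rows 4 mm/row 23.2 deg/row 0.13
0.11 461 [0.6142 0.0161 0.1165]
0.12 672 [0.6142 0.0164 0.1254]
0.13 916 [0.6147 0.0161 0.1349]
0.14 1016 [0.6144 0.0161 0.1451]
0.15 1182 [0.6144 0.0164 0.1555]
0.16 1561 [0.6145 0.0161 0.165 ]
0.17 1867 [0.6145 0.0161 0.1752]
0.18 11966 [6.144e-01 2.000e-04 1.835e-01]
```

{"api": "drive_tool", "payload": {
  "moves": [
    {"gripper": 1,"translation": [0.002,0.007,0.15],"twist": 0.004},
    {"gripper": 1,"translation": [0,0,0.15],"twist": 0},
    {"gripper": 1,"translation": [0,0,0.12],"twist": 0},
    {"gripper": 1,"translation": [0,0,0.035],"twist": 0},
    {"gripper": 1,"translation": [0,0,0.013],"twist": 0},
    {"gripper": 1,"translation": [0,0,0],"twist": 0},
    {"gripper": 1,"translation": [0,0,0.004],"twist": 0},
    {"gripper": 1,"translation": [0,0,0],"twist": 0},
    {"gripper": 1,"translation": [0,0,0],"twist": 0},
    {"gripper": 1,"translation": [0,0,0],"twist": 0}
  ]
}}

```text
time: 39.7
tcp_pos: [0.6145, -0.0017, 0.2274]
ee_rot: [[0.012, 1.0, 0.002], [1.0, -0.012, -0.0], [-0.0, 0.002, -1.0]]
force: [-0.4, 0.5, 6.3]
finger_gap: 0.0552
gripper_force: 65.0
```

{"api": "drive_tool", "payload": {
  "moves": [
    {"gripper": -0.5,"translation": [0,0,0],"twist": 0},
    {"gripper": -0.65,"translation": [0,0,0],"twist": 0},
    {"gripper": -0.65,"translation": [0,0,0],"twist": 0},
    {"gripper": -0.65,"translation": [0,0,-0.15],"twist": 0},
    {"gripper": -0.65,"translation": [0,0,-0.25],"twist": 0},
    {"gripper": -0.65,"translation": [0,0,-0.25],"twist": 0},
    {"gripper": -0.65,"translation": [0,0,-0.1],"twist": 0},
    {"gripper": -0.65,"translation": [0,0,0],"twist": 0},
    {"gripper": -0.65,"translation": [0,0,0],"twist": 0},
    {"gripper": -0.65,"translation": [0,0,0],"twist": 0}
  ]
}}

```text
time: 40.95
tcp_pos: [0.6142, -0.0017, 0.3743]
ee_rot: [[0.013, 1.0, -0.002], [1.0, -0.013, 0.0], [0.0, -0.002, -1.0]]
force: [0.8, -0.1, 0.1]
finger_gap: 0.0704
gripper_force: 0.0
```

```bash
cat > row.py <<'E'
from plan import *; from m import rect
def row(c):
    W=cloud(c); z=W[...,2]
    for lab,(x0,x1,y0,y1,z0,z1) in {'moulds':(.54,.69,-.063,.15,.082,.0955),'jaw':(.54,.72,-.12,-.02,.0965,.107)}.items():
        q=(W[...,0]>x0)&(W[...,0]<x1)&(W[...,1]>y0)&(W[...,1]<y1)&(z>z0)&(z<z1); g=cv2.morphologyEx(q.astype(np.uint8),cv2.MORPH_OPEN,np.ones((4,4)))
        k,l,s,_=cv2.connectedComponentsWithStats(g)
        for i in range(1,k):
            if s[i,4]>400: rect(W[(l==i)&q],lab)
E
python3 - <<'E'
from row import *
info(); row(shot('wrist','w15')); plan([.523,-.363,.37],175.5,14)
E
```

```text
t 40.95 tcp [ 0.6142 -0.0017  0.3743] h 89.28 gap 0.0704 gf 0.0 F [ 0.8 -0.1  0.1] q [-0.04 -0.01  1.62  0.    1.53 -0.03]
moulds 3092 z [0.0882 0.09   0.0915] c [615.9  -0.7] size [35.9 54.9] ang 89.2
moulds 2774 z [0.0881 0.0899 0.0914] c [615.1 -42.5] size [36.5 54.9] ang 89.2
jaw 2349 z [0.0975 0.0985 0.0995] c [613.4 -75.7] size [22.4 89.1] ang 88.6
[-0.129, -0.031, 0.002] -0.072
[-0.125, -0.045, 0.002] -0.072
[-0.12, -0.058, 0.002] -0.072
[-0.113, -0.07, 0.002] -0.072
[-0.105, -0.082, 0.002] -0.072
[-0.095, -0.093, 0.002] -0.072
[-0.085, -0.103, 0.002] -0.072
[-0.073, -0.111, 0.002] -0.072
[-0.061, -0.118, 0.002] -0.072
[-0.048, -0.124, 0.002] -0.072
[-0.034, -0.129, 0.002] -0.072
[-0.02, -0.132, 0.002] -0.072
[-0.006, -0.133, 0.002] -0.072
[0.008, -0.133, 0.002] -0.072
rows 14 mm/row 26.6 deg/row -6.16
```

{"api": "drive_tool", "payload": {
  "moves": [
    {"gripper": -0.65,"translation": [-0.129,-0.031,0],"twist": -0.072},
    {"gripper": -0.65,"translation": [-0.125,-0.045,0],"twist": -0.072},
    {"gripper": -0.65,"translation": [-0.12,-0.058,0],"twist": -0.072},
    {"gripper": -0.65,"translation": [-0.113,-0.07,0],"twist": -0.072},
    {"gripper": -0.65,"translation": [-0.105,-0.082,0],"twist": -0.072},
    {"gripper": -0.65,"translation": [-0.095,-0.093,0],"twist": -0.072},
    {"gripper": -0.65,"translation": [-0.085,-0.103,0],"twist": -0.072},
    {"gripper": -0.65,"translation": [-0.073,-0.111,0],"twist": -0.072},
    {"gripper": -0.65,"translation": [-0.061,-0.118,0],"twist": -0.072},
    {"gripper": -0.65,"translation": [-0.048,-0.124,0],"twist": -0.072}
  ]
}}

```text
time: 42.25
tcp_pos: [0.5494, -0.2606, 0.3753]
ee_rot: [[-0.878, 0.479, -0.001], [0.479, 0.878, 0.0], [0.001, -0.0, -1.0]]
force: [0.5, -0.8, -0.3]
finger_gap: 0.0703
gripper_force: 0.0
```

{"api": "drive_tool", "payload": {
  "moves": [
    {"gripper": -0.65,"translation": [-0.034,-0.129,0],"twist": -0.072},
    {"gripper": -0.65,"translation": [-0.02,-0.132,0],"twist": -0.072},
    {"gripper": -0.65,"translation": [-0.006,-0.133,0],"twist": -0.072},
    {"gripper": -0.65,"translation": [0.008,-0.133,0],"twist": -0.072},
    {"gripper": -0.65,"translation": [0,0,0],"twist": 0},
    {"gripper": -0.65,"translation": [0,0,0.2],"twist": 0},
    {"gripper": -0.65,"translation": [0,0,0.15],"twist": 0},
    {"gripper": -0.65,"translation": [0,0,0],"twist": 0},
    {"gripper": -0.65,"translation": [0,0,0],"twist": 0},
    {"gripper": -0.65,"translation": [0,0,0],"twist": 0}
  ]
}}

```text
time: 43.5
tcp_pos: [0.5242, -0.3632, 0.3078]
ee_rot: [[-0.997, 0.071, 0.002], [0.071, 0.997, -0.001], [-0.002, -0.001, -1.0]]
force: [0.0, -0.1, 0.1]
finger_gap: 0.0703
gripper_force: 0.0
```

Run:
```python
from moulds import *
info();plan([.523,-.363,.21],175.5,3)
moulds(shot('wrist','w16'))
```

```text
t 43.50 tcp [ 0.5242 -0.3632  0.3078] h 175.91 gap 0.0703 gf 0.0 F [ 0.  -0.1  0.1] q [-0.65  0.08  1.64  0.    1.42 -2.15]
[0.002, 0.0, 0.163] 0.002
[0.002, 0.0, 0.163] 0.002
[0.002, 0.0, 0.163] 0.002
rows 3 mm/row 32.6 deg/row 0.14
m px(189,226) 548 z [0.0671 0.0741 0.0811] c [ 522.6 -422.2] size [ 0.9 59.9] ang 83.6
   tin -0.03 -0.107
m px(283,221) 4802 z [0.0713 0.0739 0.0753] c [ 522.9 -363.1] size [56.  36.4] ang 85.9
   tin -0.0364 -0.0482
m px(516,267) 2251 z [0.0672 0.0741 0.0809] c [ 569.6 -210.5] size [  2.7 105.3] ang 83.5
   tin -0.0073 0.1087
m px(283,342) 2614 z [0.0671 0.0746 0.0811] c [ 615.  -368.6] size [128.1   6.7] ang 81.7
   tin 0.0558 -0.0433
```

{"api": "drive_tool", "payload": {
  "moves": [
    {"gripper": -0.65,"translation": [0.006,0,0.163],"twist": 0.002},
    {"gripper": -0.65,"translation": [0,0,0.163],"twist": 0},
    {"gripper": -0.65,"translation": [0,0,0.16],"twist": 0},
    {"gripper": -0.65,"translation": [0,0,0],"twist": 0},
    {"gripper": -0.4,"translation": [0,0,0],"twist": 0},
    {"gripper": 0,"translation": [0,0,0],"twist": 0},
    {"gripper": 1,"translation": [0,0,0],"twist": 0},
    {"gripper": 1,"translation": [0,0,0],"twist": 0},
    {"gripper": 1,"translation": [0,0,0],"twist": 0},
    {"gripper": 1,"translation": [0,0,0],"twist": 0}
  ]
}}

```text
time: 44.8
tcp_pos: [0.523, -0.3633, 0.2098]
ee_rot: [[-0.997, 0.074, 0.001], [0.074, 0.997, -0.001], [-0.001, -0.001, -1.0]]
force: [-0.4, 0.3, 6.4]
finger_gap: 0.0555
gripper_force: 64.5
```

{"api": "drive_tool", "payload": {
  "moves": [
    {"gripper": 1,"translation": [0,0,-0.1],"twist": 0},
    {"gripper": 1,"translation": [0,0,-0.15],"twist": 0},
    {"gripper": 1,"translation": [0,0,-0.2],"twist": 0},
    {"gripper": 1,"translation": [0,0,-0.2],"twist": 0},
    {"gripper": 1,"translation": [0,0,-0.15],"twist": 0},
    {"gripper": 1,"translation": [0,0,0],"twist": 0},
    {"gripper": 1,"translation": [0,0,0],"twist": 0},
    {"gripper": 1,"translation": [0,0,0],"twist": 0},
    {"gripper": 1,"translation": [0,0,0],"twist": 0},
    {"gripper": 1,"translation": [0,0,0],"twist": 0}
  ]
}}

```text
time: 46.05
tcp_pos: [0.5228, -0.3632, 0.3684]
ee_rot: [[-0.997, 0.074, -0.001], [0.074, 0.997, 0.0], [0.001, 0.0, -1.0]]
force: [0.1, -0.5, -2.2]
finger_gap: 0.0556
gripper_force: 64.0
```

```bash
python3 plan.py .6145 .038 .37 89.1 16
```

```text
t 46.05 tcp [ 0.5228 -0.3632  0.3684] h 175.74 gap 0.0556 gf 64.0 F [ 0.1 -0.5 -2.2] q [-0.65  0.04  1.58 -0.    1.52 -2.14]
[-0.019, 0.127, -0.0] 0.063
[-0.007, 0.128, -0.0] 0.063
[0.005, 0.129, -0.0] 0.063
[0.017, 0.127, -0.0] 0.063
[0.029, 0.125, -0.0] 0.063
[0.041, 0.122, -0.0] 0.063
[0.052, 0.118, -0.0] 0.063
[0.063, 0.112, -0.0] 0.063
[0.073, 0.106, -0.0] 0.063
[0.083, 0.098, -0.0] 0.063
[0.092, 0.09, -0.0] 0.063
[0.1, 0.081, -0.0] 0.063
[0.107, 0.071, -0.0] 0.063
[0.113, 0.061, -0.0] 0.063
[0.119, 0.05, -0.0] 0.063
[0.123, 0.038, -0.0] 0.063
rows 16 mm/row 25.7 deg/row 5.42
```

{"api": "drive_tool", "payload": {
  "moves": [
    {"gripper": 1,"translation": [-0.019,0.127,0],"twist": 0.063},
    {"gripper": 1,"translation": [-0.007,0.128,0],"twist": 0.063},
    {"gripper": 1,"translation": [0.005,0.129,0],"twist": 0.063},
    {"gripper": 1,"translation": [0.017,0.127,0],"twist": 0.063},
    {"gripper": 1,"translation": [0.029,0.125,0],"twist": 0.063},
    {"gripper": 1,"translation": [0.041,0.122,0],"twist": 0.063},
    {"gripper": 1,"translation": [0.052,0.118,0],"twist": 0.063},
    {"gripper": 1,"translation": [0.063,0.112,0],"twist": 0.063},
    {"gripper": 1,"translation": [0.073,0.106,0],"twist": 0.063},
    {"gripper": 1,"translation": [0.083,0.098,0],"twist": 0.063}
  ]
}}

```text
time: 47.3
tcp_pos: [0.58, -0.1117, 0.3688]
ee_rot: [[-0.521, 0.853, -0.0], [0.853, 0.521, 0.0], [0.0, -0.0, -1.0]]
force: [-0.0, -0.8, -2.1]
finger_gap: 0.0551
gripper_force: 64.1
```

{"api": "drive_tool", "payload": {
  "moves": [
    {"gripper": 1,"translation": [0.092,0.09,0],"twist": 0.063},
    {"gripper": 1,"translation": [0.1,0.081,0],"twist": 0.063},
    {"gripper": 1,"translation": [0.107,0.071,0],"twist": 0.063},
    {"gripper": 1,"translation": [0.113,0.061,0],"twist": 0.063},
    {"gripper": 1,"translation": [0.119,0.05,0],"twist": 0.063},
    {"gripper": 1,"translation": [0.123,0.038,0],"twist": 0.063},
    {"gripper": 1,"translation": [0,0,0],"twist": 0},
    {"gripper": 1,"translation": [0,0,0.2],"twist": 0},
    {"gripper": 1,"translation": [0,0,0],"twist": 0},
    {"gripper": 1,"translation": [0,0,0],"twist": 0}
  ]
}}

```text
time: 48.55
tcp_pos: [0.6143, 0.0376, 0.3302]
ee_rot: [[0.015, 1.0, 0.001], [1.0, -0.015, -0.0], [-0.0, 0.001, -1.0]]
force: [0.0, -0.6, -2.2]
finger_gap: 0.0554
gripper_force: 64.4
```

Run:
```python
from plan import *
info(); plan([.6145,.038,.2275],89.1,4)
c=shot('wrist','w17'); W=cloud(c)
q=(W[...,1]<0.09)&(W[...,1]>-.0)&(W[...,2]>.11)&(W[...,2]<.25)&(abs(W[...,0]-.6145)<.026); P=W[q]
for lo in np.arange(.11,.2,.01):
    j=(P[:,2]>lo)&(P[:,2]<lo+.01)
    if j.sum()>30: print(lo.round(2),j.sum(),P[j].mean(0).round(4))
```

```text
t 48.55 tcp [0.6143 0.0376 0.3302] h 89.12 gap 0.0554 gf 64.4 F [ 0.  -0.6 -2.2] q [ 0.02  0.02  1.67 -0.    1.46  0.04]
[0.001, 0.0, 0.128] 0.0
rows 4 mm/row 25.7 deg/row 0.0
0.12 444 [0.6139 0.056  0.1266]
0.13 669 [0.6148 0.0563 0.1353]
0.14 934 [0.6146 0.0561 0.1448]
0.15 1044 [0.6144 0.056  0.1551]
0.16 1168 [0.6147 0.0562 0.1652]
0.17 1652 [0.6143 0.056  0.175 ]
0.18 1888 [0.6146 0.056  0.1852]
0.19 12492 [0.6145 0.0402 0.1942]
```

{"api": "drive_tool", "payload": {
  "moves": [
    {"gripper": 1,"translation": [0.01,0,0.16],"twist": 0},
    {"gripper": 1,"translation": [0,0,0.16],"twist": 0},
    {"gripper": 1,"translation": [0,0,0.14],"twist": 0},
    {"gripper": 1,"translation": [0,0,0.04],"twist": 0},
    {"gripper": 1,"translation": [0,0,0.01],"twist": 0},
    {"gripper": 1,"translation": [0,0,0],"twist": 0},
    {"gripper": 1,"translation": [0,0,0.008],"twist": 0},
    {"gripper": 1,"translation": [0,0,0.004],"twist": 0},
    {"gripper": 1,"translation": [0,0,0],"twist": 0},
    {"gripper": 1,"translation": [0,0,0],"twist": 0}
  ]
}}

```text
time: 49.85
tcp_pos: [0.6144, 0.04, 0.2259]
ee_rot: [[0.016, 1.0, 0.001], [1.0, -0.016, 0.0], [0.0, 0.001, -1.0]]
force: [-2.7, -0.1, 7.7]
finger_gap: 0.0554
gripper_force: 65.7
```

{"api": "drive_tool", "payload": {
  "moves": [
    {"gripper": -0.5,"translation": [0,0,0],"twist": 0},
    {"gripper": -0.65,"translation": [0,0,0],"twist": 0},
    {"gripper": -0.65,"translation": [0,0,0],"twist": 0},
    {"gripper": -0.65,"translation": [0,0,-0.15],"twist": 0},
    {"gripper": -0.65,"translation": [0,0,-0.25],"twist": 0},
    {"gripper": -0.65,"translation": [0,0,-0.25],"twist": 0},
    {"gripper": -0.65,"translation": [0,0,-0.1],"twist": 0},
    {"gripper": -0.65,"translation": [0,0,-0.1],"twist": 0},
    {"gripper": -0.65,"translation": [0,0,0],"twist": 0},
    {"gripper": -0.65,"translation": [0,0,0],"twist": 0}
  ]
}}

```text
time: 51.1
tcp_pos: [0.6142, 0.04, 0.3929]
ee_rot: [[0.016, 1.0, -0.002], [1.0, -0.016, -0.0], [-0.0, -0.002, -1.0]]
force: [0.0, -0.6, -0.8]
finger_gap: 0.0706
gripper_force: 0.0
```

Run:
```python
from row import *
info(); row(shot('wrist','w18'))
# lever grip from top/side clouds (initial and now), press frame approx
for n in ['top','side']:
    c=shot(n,n+'18'); W=cloud(c); hsv=cv2.cvtColor(c['pixels'],cv2.COLOR_RGB2HSV).astype(int)
    q=(W[...,0]>.38)&(W[...,0]<.53)&(W[...,1]>.25)&(W[...,1]<.35)&(W[...,2]>.14)&(W[...,2]<.3)
    P=W[q]
    for lo in np.arange(.4,.54,.02):
        j=(P[:,0]>lo)&(P[:,0]<lo+.02)
        if j.sum()>5: print(n,lo.round(2),j.sum(),'y %.4f z %.4f zmax %.4f'%(np.median(P[j,1]),np.median(P[j,2]),P[j,2].max()))
```

```text
t 51.10 tcp [0.6142 0.04   0.3929] h 89.11 gap 0.0706 gf 0.0 F [ 0.  -0.6 -0.8] q [ 0.02 -0.01  1.59 -0.    1.56  0.04]
moulds 2722 z [0.0884 0.09   0.0914] c [616.   40.7] size [36.1 54.6] ang 89.2
moulds 2483 z [0.0881 0.09   0.0915] c [615.9  -1. ] size [36.9 54.8] ang 89.1
moulds 2233 z [0.0871 0.0899 0.0914] c [615.1 -42.5] size [36.7 54.9] ang 89.1
jaw 1842 z [0.0976 0.0986 0.0997] c [613.4 -75.8] size [22.2 88.9] ang 89.6
top 0.4 46 y 0.2953 z 0.2518 zmax 0.2601
top 0.42 52 y 0.2938 z 0.2424 zmax 0.2550
top 0.44 52 y 0.2933 z 0.2245 zmax 0.2378
top 0.46 50 y 0.2931 z 0.2064 zmax 0.2177
top 0.48 32 y 0.2937 z 0.1901 zmax 0.2014
top 0.5 31 y 0.2934 z 0.1649 zmax 0.1766
top 0.52 11 y 0.2960 z 0.1523 zmax 0.1602
side 0.4 50 y 0.2931 z 0.2449 zmax 0.2550
side 0.42 57 y 0.2892 z 0.2312 zmax 0.2544
side 0.44 57 y 0.2885 z 0.2121 zmax 0.2333
side 0.46 51 y 0.2882 z 0.1938 zmax 0.2164
side 0.48 34 y 0.2898 z 0.1743 zmax 0.1955
side 0.5 30 y 0.2897 z 0.1557 zmax 0.1722
side 0.52 8 y 0.2917 z 0.1467 zmax 0.1528
```

```bash
python3 plan.py .438 .2945 .43 89.1 8
```

```text
t 51.25 tcp [0.6142 0.04   0.3932] h 89.11 gap 0.0703 gf 0.0 F [-0.5  0.  -0.8] q [ 0.02 -0.01  1.59  0.    1.56  0.04]
[0.157, -0.113, -0.023] 0.0
rows 8 mm/row 39.0 deg/row 0.0
```

{"api": "drive_tool", "payload": {
  "moves": [
    {"gripper": 1,"translation": [0.157,-0.113,-0.08],"twist": 0},
    {"gripper": 1,"translation": [0.157,-0.113,-0.08],"twist": 0},
    {"gripper": 1,"translation": [0.157,-0.113,-0.08],"twist": 0},
    {"gripper": 1,"translation": [0.157,-0.113,-0.06],"twist": 0},
    {"gripper": 1,"translation": [0.157,-0.113,0],"twist": 0},
    {"gripper": 1,"translation": [0.157,-0.113,0],"twist": 0},
    {"gripper": 1,"translation": [0.157,-0.113,0],"twist": 0},
    {"gripper": 1,"translation": [0.157,-0.113,0],"twist": 0},
    {"gripper": 1,"translation": [0,0,0],"twist": 0},
    {"gripper": 1,"translation": [0,0,0.1],"twist": 0}
  ]
}}

```text
time: 52.5
tcp_pos: [0.4375, 0.2939, 0.4345]
ee_rot: [[0.015, 1.0, 0.002], [1.0, -0.015, 0.001], [0.001, 0.002, -1.0]]
force: [0.3, 0.1, -0.1]
finger_gap: 0.0004
gripper_force: 0.0
```

Run:
```python
from plan import *
info(); plan([.438,.2945,.425],89.1,1)
c=shot('side','s19'); I=cv2.resize(c['pixels'][110:260,160:360],(800,600),interpolation=cv2.INTER_CUBIC); cv2.imwrite('pics/s19c.png',I[:,:,::-1])
```

```text
t 52.50 tcp [0.4375 0.2939 0.4345] h 89.13 gap 0.0004 gf 0.0 F [ 0.3  0.1 -0.1] q [ 0.54 -0.22  1.71 -0.    1.64  0.56]
[0.003, 0.003, 0.048] 0.0
rows 1 mm/row 9.6 deg/row 0.03
```

View pics/s19c.png

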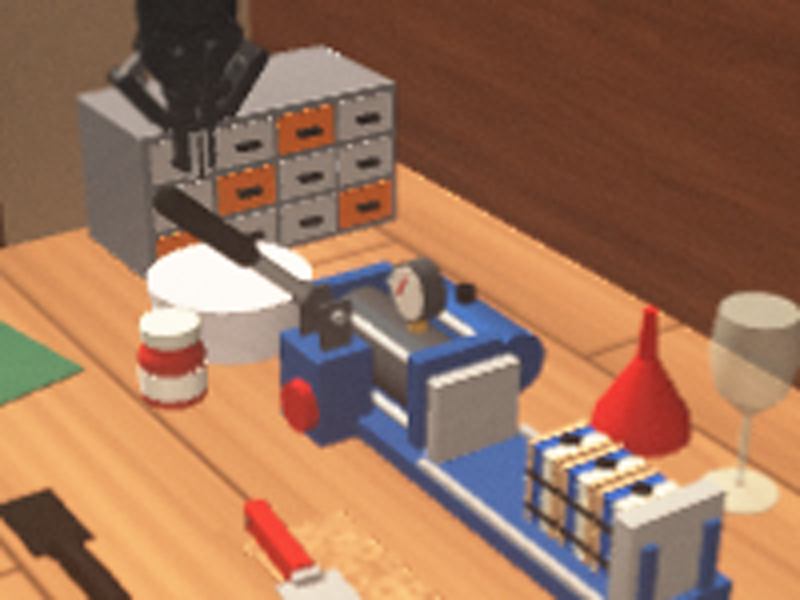

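Closed fingers are just above the lever grip (crop 200,170), and three moulds stand in a row by the jaw with holes up. First stroke.

{"api": "drive_tool", "payload": {
  "moves": [
    {"gripper": 1,"translation": [0,-0.015,0.144],"twist": 0},
    {"gripper": 1,"translation": [0,-0.035,0.144],"twist": 0},
    {"gripper": 1,"translation": [0,-0.035,0.144],"twist": 0},
    {"gripper": 1,"translation": [0,-0.035,0.144],"twist": 0},
    {"gripper": 1,"translation": [0,-0.035,0.1],"twist": 0},
    {"gripper": 1,"translation": [0,0,0.044],"twist": 0},
    {"gripper": 1,"translation": [0,0,0],"twist": 0},
    {"gripper": 1,"translation": [0,0,0],"twist": 0},
    {"gripper": 1,"translation": [0,0,0],"twist": 0},
    {"gripper": 1,"translation": [0,0,0],"twist": 0}
  ]
}}

```text
time: 53.8
tcp_pos: [0.4069, 0.2937, 0.2925]
ee_rot: [[0.017, 1.0, 0.002], [1.0, -0.017, 0.001], [0.001, 0.002, -1.0]]
force: [-8.6, -5.9, 30.1]
finger_gap: 0.0002
gripper_force: 15.3
```

```bash
cat > plt.py <<'E'
from plan import *; from m import rect
def platen(c):
    W=cloud(c); z=W[...,2]
    for zs,lab in [((.086,.1),'platen top')]:
        q=(W[...,0]>.58)&(W[...,0]<.65)&(W[...,1]>.055)&(W[...,1]<.18)&(z>zs[0])&(z<zs[1])
        if q.sum(): print(lab,q.sum(),'y',np.percentile(W[q][:,1],[3,10,50,90,97]).round(4))
def lever(c):
    W=cloud(c); P=W[(W[...,0]>.34)&(W[...,0]<.52)&(abs(W[...,1]-.293)<.012)&(W[...,2]>.085)&(W[...,2]<.28)]
    for lo in np.arange(.34,.52,.02):
        j=(P[:,0]>lo)&(P[:,0]<lo+.02)
        if j.sum()>5: print(lo.round(2),j.sum(),'z %.4f'%np.median(P[j,2]))
E
python3 - <<'E'
from plt import *
info(); c=shot('side','s20'); platen(c); lever(c); print('top'); c=shot('top','t20'); platen(c); lever(c); print('before'); platen(load('side18')); platen(load('top18'))
E
```

```text
t 53.80 tcp [0.4069 0.2937 0.2925] h 89.04 gap 0.0002 gf 15.3 F [-8.6 -5.9 30.1] q [ 0.57 -0.22  1.95 -0.    1.41  0.59]
platen top 102 y [0.0565 0.1356 0.1426 0.1524 0.1567]
0.34 60 z 0.2069
0.36 188 z 0.2191
0.38 174 z 0.1634
0.4 168 z 0.1577
0.42 105 z 0.1728
0.44 120 z 0.1898
0.46 34 z 0.1163
0.48 28 z 0.1146
0.5 26 z 0.1163
top
platen top 105 y [0.0562 0.1391 0.146  0.1532 0.1544]
0.34 46 z 0.2114
0.36 69 z 0.2052
before
platen top 98 y [0.0567 0.0592 0.1616 0.1726 0.1761]
platen top 103 y [0.157  0.1586 0.1654 0.1719 0.1729]
```

{"api": "drive_tool", "payload": {
  "moves": [
    {"gripper": 1,"translation": [0,0.035,-0.17],"twist": 0},
    {"gripper": 1,"translation": [0,0.035,-0.17],"twist": 0},
    {"gripper": 1,"translation": [0,0.035,-0.17],"twist": 0},
    {"gripper": 1,"translation": [0,0.035,-0.17],"twist": 0},
    {"gripper": 1,"translation": [0,0,0],"twist": 0},
    {"gripper": 1,"translation": [0,-0.035,0.155],"twist": 0},
    {"gripper": 1,"translation": [0,-0.035,0.155],"twist": 0},
    {"gripper": 1,"translation": [0,-0.035,0.155],"twist": 0},
    {"gripper": 1,"translation": [0,-0.035,0.155],"twist": 0},
    {"gripper": 1,"translation": [0,0,0.052],"twist": 0}
  ]
}}

```text
time: 55.15
tcp_pos: [0.4062, 0.2938, 0.2916]
ee_rot: [[0.016, 1.0, 0.0], [1.0, -0.016, 0.0], [0.0, 0.0, -1.0]]
force: [-29.1, -18.5, 84.9]
finger_gap: 0.0002
gripper_force: 43.5
```

Run:
```python
from plt import *
info(); platen(shot('top','t21'))
```

```text
t 55.15 tcp [0.4062 0.2938 0.2916] h 89.07 gap 0.0002 gf 43.5 F [-29.1 -18.5  84.9] q [ 0.58 -0.22  1.95 -0.    1.41  0.59]
platen top 117 y [0.0559 0.1213 0.1286 0.1361 0.1395]
```

{"api": "drive_tool", "payload": {
  "moves": [
    {"gripper": 1,"translation": [0,0.045,-0.22],"twist": 0},
    {"gripper": 1,"translation": [0,0.045,-0.22],"twist": 0},
    {"gripper": 1,"translation": [0,0.045,-0.225],"twist": 0},
    {"gripper": 1,"translation": [0,0,0],"twist": 0},
    {"gripper": 1,"translation": [0,-0.035,0.17],"twist": 0},
    {"gripper": 1,"translation": [0,-0.035,0.17],"twist": 0},
    {"gripper": 1,"translation": [0,-0.035,0.15],"twist": 0},
    {"gripper": 1,"translation": [0,-0.03,0.1],"twist": 0},
    {"gripper": 1,"translation": [0,0,0.05],"twist": 0},
    {"gripper": 1,"translation": [0,0,0.02],"twist": 0}
  ]
}}

```text
time: 56.45
tcp_pos: [0.4059, 0.294, 0.2922]
ee_rot: [[0.016, 1.0, -0.002], [1.0, -0.016, -0.0], [-0.0, -0.002, -1.0]]
force: [-16.4, -7.6, 43.0]
finger_gap: -0.0001
gripper_force: 21.5
```

Run:
```python
from plt import *
info(); platen(shot('top','t22'))
```

```text
t 56.45 tcp [0.4059 0.294  0.2922] h 89.09 gap -0.0001 gf 21.5 F [-16.4  -7.6  43. ] q [ 0.58 -0.22  1.95  0.    1.41  0.59]
platen top 116 y [0.0559 0.1035 0.1109 0.118  0.1196]
```

{"api": "drive_tool", "payload": {
  "moves": [
    {"gripper": 1,"translation": [0,0.045,-0.22],"twist": 0},
    {"gripper": 1,"translation": [0,0.045,-0.22],"twist": 0},
    {"gripper": 1,"translation": [0,0.045,-0.225],"twist": 0},
    {"gripper": 1,"translation": [0,0,0],"twist": 0},
    {"gripper": 1,"translation": [0,-0.035,0.17],"twist": 0},
    {"gripper": 1,"translation": [0,-0.035,0.17],"twist": 0},
    {"gripper": 1,"translation": [0,-0.035,0.15],"twist": 0},
    {"gripper": 1,"translation": [0,-0.03,0.1],"twist": 0},
    {"gripper": 1,"translation": [0,0,0.05],"twist": 0},
    {"gripper": 1,"translation": [0,0,0.016],"twist": 0}
  ]
}}

```text
time: 57.75
tcp_pos: [0.4056, 0.294, 0.2926]
ee_rot: [[0.016, 1.0, -0.003], [1.0, -0.016, -0.001], [-0.001, -0.003, -1.0]]
force: [-7.9, -1.4, 23.5]
finger_gap: -0.0002
gripper_force: 12.0
```

{"api": "drive_tool", "payload": {
  "moves": [
    {"gripper": 1,"translation": [0,0.045,-0.22],"twist": 0},
    {"gripper": 1,"translation": [0,0.045,-0.22],"twist": 0},
    {"gripper": 1,"translation": [0,0.045,-0.22],"twist": 0},
    {"gripper": 1,"translation": [0,0,0],"twist": 0},
    {"gripper": 1,"translation": [0,-0.035,0.17],"twist": 0},
    {"gripper": 1,"translation": [0,-0.035,0.17],"twist": 0},
    {"gripper": 1,"translation": [0,-0.035,0.15],"twist": 0},
    {"gripper": 1,"translation": [0,-0.03,0.1],"twist": 0},
    {"gripper": 1,"translation": [0,0,0.05],"twist": 0},
    {"gripper": 1,"translation": [0,0,0.02],"twist": 0}
  ]
}}

```text
time: 59.0
tcp_pos: [0.4055, 0.294, 0.2924]
ee_rot: [[0.016, 1.0, -0.003], [1.0, -0.016, -0.001], [-0.001, -0.003, -1.0]]
force: [-9.1, -3.5, 32.5]
finger_gap: 0.0001
gripper_force: 16.8
```

Run:
```python
from plt import *
info(); c=shot('top','t23'); platen(c)
I=cv2.resize(c['pixels'][150:220,170:340],(800,330),interpolation=cv2.INTER_CUBIC); cv2.imwrite('pics/t23c.png',I[:,:,::-1])
```

```text
t 59.00 tcp [0.4055 0.294  0.2924] h 89.10 gap 0.0001 gf 16.8 F [-9.1 -3.5 32.5] q [ 0.58 -0.22  1.95  0.    1.42  0.59]
platen top 108 y [0.0559 0.0675 0.0744 0.0818 0.0828]
```

{"api": "drive_tool", "payload": {
  "moves": [
    {"gripper": 1,"translation": [0,0.045,-0.22],"twist": 0},
    {"gripper": 1,"translation": [0,0.045,-0.22],"twist": 0},
    {"gripper": 1,"translation": [0,0.045,-0.22],"twist": 0},
    {"gripper": 1,"translation": [0,0,0],"twist": 0},
    {"gripper": 1,"translation": [0,-0.035,0.15],"twist": 0},
    {"gripper": 1,"translation": [0,-0.035,0.15],"twist": 0},
    {"gripper": 1,"translation": [0,-0.035,0.14],"twist": 0},
    {"gripper": 1,"translation": [0,-0.03,0.12],"twist": 0},
    {"gripper": 1,"translation": [0,0,0.07],"twist": 0},
    {"gripper": 1,"translation": [0,0,0.029],"twist": 0}
  ]
}}

```text
time: 60.3
tcp_pos: [0.4051, 0.2941, 0.2922]
ee_rot: [[0.015, 1.0, -0.004], [1.0, -0.015, -0.001], [-0.001, -0.004, -1.0]]
force: [-14.5, -2.8, 45.0]
finger_gap: 0.0001
gripper_force: 23.6
```

Run:
```python
from plt import *
info(); c=shot('top','t24'); 
W=cloud(c); z=W[...,2]; q=(W[...,0]>.58)&(W[...,0]<.65)&(W[...,1]>-.1)&(W[...,1]<.18)&(z>.083)
Y=W[q]; 
for lo in np.arange(-.1,.12,.01):
    j=(Y[:,1]>lo)&(Y[:,1]<lo+.01)
    if j.sum(): print(lo.round(2),j.sum(),np.median(Y[j,2]).round(3))
s=shot('side','s24')
I=cv2.resize(s['pixels'][150:270,215:375],(800,600),interpolation=cv2.INTER_CUBIC); cv2.imwrite('pics/s24c.png',I[:,:,::-1])
```

```text
t 60.30 tcp [0.4051 0.2941 0.2922] h 89.12 gap 0.0001 gf 23.6 F [-14.5  -2.8  45. ] q [ 0.58 -0.22  1.95  0.    1.42  0.59]
-0.1 1 0.088
-0.09 57 0.1
-0.08 68 0.101
-0.07 43 0.098
-0.06 54 0.092
-0.05 50 0.091
-0.04 54 0.092
-0.03 35 0.092
-0.02 54 0.092
-0.01 47 0.092
-0.0 56 0.092
0.01 52 0.092
0.02 53 0.092
0.03 47 0.092
0.04 55 0.092
0.05 66 0.096
0.06 40 0.095
0.07 2 0.086
```

View pics/s24c.png

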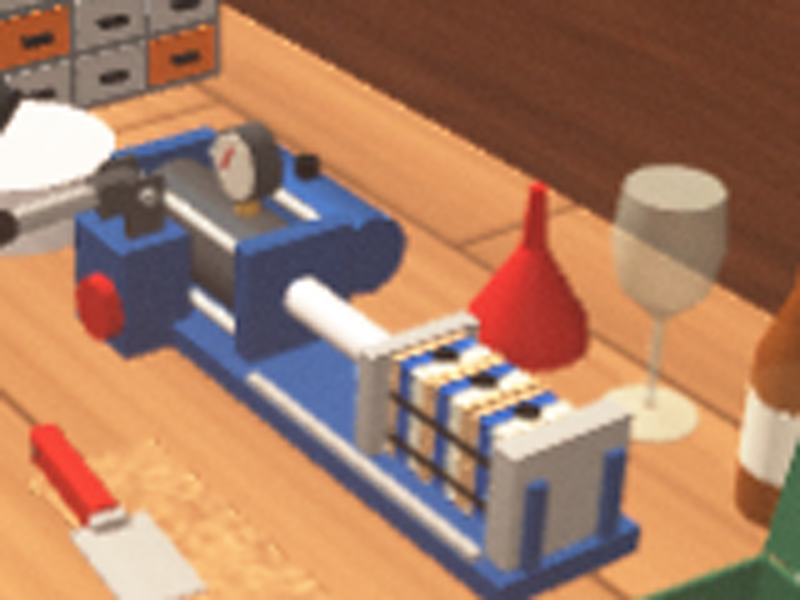

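Row nearly closed up. The seventh stroke goes slowly with force watch.

{"api": "drive_tool", "payload": {
  "moves": [
    {"gripper": 1,"translation": [0,0.045,-0.22],"twist": 0},
    {"gripper": 1,"translation": [0,0.045,-0.22],"twist": 0},
    {"gripper": 1,"translation": [0,0.045,-0.22],"twist": 0},
    {"gripper": 1,"translation": [0,0,0],"twist": 0},
    {"gripper": 1,"translation": [0,-0.01,0.06],"twist": 0},
    {"gripper": 1,"translation": [0,-0.01,0.04],"twist": 0},
    {"gripper": 1,"translation": [0,-0.01,0.03],"twist": 0},
    {"gripper": 1,"translation": [0,-0.005,0.015],"twist": 0},
    {"gripper": 1,"translation": [0,-0.005,0.015],"twist": 0},
    {"gripper": 1,"translation": [0,0,0],"twist": 0}
  ]
}}

```text
time: 61.65
tcp_pos: [0.4252, 0.2942, 0.3955]
ee_rot: [[0.015, 1.0, 0.001], [1.0, -0.015, 0.001], [0.001, 0.001, -1.0]]
force: [2.3, 0.3, 8.8]
finger_gap: 0.0002
gripper_force: 4.2
```

{"api": "drive_tool", "payload": {
  "moves": [
    {"gripper": 1,"translation": [0,-0.002,0.007],"twist": 0},
    {"gripper": 1,"translation": [0,-0.002,0.007],"twist": 0},
    {"gripper": 1,"translation": [0,-0.002,0.007],"twist": 0},
    {"gripper": 1,"translation": [0,-0.002,0.007],"twist": 0},
    {"gripper": 1,"translation": [0,-0.002,0.007],"twist": 0},
    {"gripper": 1,"translation": [0,-0.002,0.007],"twist": 0},
    {"gripper": 1,"translation": [0,-0.002,0.007],"twist": 0},
    {"gripper": 1,"translation": [0,-0.002,0.007],"twist": 0},
    {"gripper": 1,"translation": [0,0,0],"twist": 0},
    {"gripper": 1,"translation": [0,0,0],"twist": 0}
  ]
}}

```text
time: 62.9
tcp_pos: [0.422, 0.2943, 0.3847]
ee_rot: [[0.015, 1.0, 0.002], [1.0, -0.015, 0.001], [0.001, 0.001, -1.0]]
force: [-0.7, 0.0, 11.5]
finger_gap: 0.0
gripper_force: 4.6
```

{"api": "drive_tool", "payload": {
  "moves": [
    {"gripper": 1,"translation": [0,-0.002,0.007],"twist": 0},
    {"gripper": 1,"translation": [0,-0.002,0.007],"twist": 0},
    {"gripper": 1,"translation": [0,-0.002,0.007],"twist": 0},
    {"gripper": 1,"translation": [0,-0.002,0.007],"twist": 0},
    {"gripper": 1,"translation": [0,-0.002,0.007],"twist": 0},
    {"gripper": 1,"translation": [0,-0.002,0.007],"twist": 0},
    {"gripper": 1,"translation": [0,0,0.004],"twist": 0},
    {"gripper": 1,"translation": [0,0,0.004],"twist": 0},
    {"gripper": 1,"translation": [0,0,0],"twist": 0},
    {"gripper": 1,"translation": [0,0,0],"twist": 0}
  ]
}}

```text
time: 64.15
tcp_pos: [0.4196, 0.2943, 0.3747]
ee_rot: [[0.015, 1.0, 0.001], [1.0, -0.015, 0.001], [0.001, 0.001, -1.0]]
force: [-1.3, 0.1, 12.5]
finger_gap: 0.0002
gripper_force: 4.9
```

{"api": "drive_tool", "payload": {
  "moves": [
    {"gripper": 1,"translation": [0,-0.002,0.007],"twist": 0},
    {"gripper": 1,"translation": [0,-0.002,0.007],"twist": 0},
    {"gripper": 1,"translation": [0,-0.002,0.007],"twist": 0},
    {"gripper": 1,"translation": [0,-0.002,0.007],"twist": 0},
    {"gripper": 1,"translation": [0,-0.002,0.007],"twist": 0},
    {"gripper": 1,"translation": [0,-0.002,0.007],"twist": 0},
    {"gripper": 1,"translation": [0,0,0.004],"twist": 0},
    {"gripper": 1,"translation": [0,0,0.004],"twist": 0},
    {"gripper": 1,"translation": [0,0,0],"twist": 0},
    {"gripper": 1,"translation": [0,0,0],"twist": 0}
  ]
}}

```text
time: 65.4
tcp_pos: [0.4171, 0.2944, 0.3648]
ee_rot: [[0.015, 1.0, 0.001], [1.0, -0.015, 0.001], [0.001, 0.001, -1.0]]
force: [-2.3, 0.5, 12.8]
finger_gap: -0.0003
gripper_force: 5.2
```

Run:
```python
from plt import *
info(); c=shot('top','t25'); W=cloud(c); z=W[...,2]; q=(W[...,0]>.58)&(W[...,0]<.65)&(W[...,1]>.03)&(W[...,1]<.18)&(z>.0935)&(z<.1); print(np.percentile(W[q][:,1],[5,25,50,75,95]).round(4))
W=cloud(load('t24')); z=W[...,2];q=(W[...,0]>.58)&(W[...,0]<.65)&(W[...,1]>.03)&(W[...,1]<.18)&(z>.0935)&(z<.1); print(np.percentile(W[q][:,1],[5,25,50,75,95]).round(4))
```

```text
t 65.40 tcp [0.4171 0.2944 0.3648] h 89.13 gap -0.0003 gf 5.2 F [-2.3  0.5 12.8] q [ 0.56 -0.24  1.84  0.    1.53  0.58]
[0.0326 0.0426 0.0487 0.0543 0.0581]
[0.0328 0.0454 0.0532 0.0599 0.0638]
```

{"api": "drive_tool", "payload": {
  "moves": [
    {"gripper": 1,"translation": [0,-0.002,0.007],"twist": 0},
    {"gripper": 1,"translation": [0,-0.002,0.007],"twist": 0},
    {"gripper": 1,"translation": [0,-0.002,0.007],"twist": 0},
    {"gripper": 1,"translation": [0,-0.002,0.007],"twist": 0},
    {"gripper": 1,"translation": [0,-0.002,0.007],"twist": 0},
    {"gripper": 1,"translation": [0,-0.002,0.007],"twist": 0},
    {"gripper": 1,"translation": [0,0,0.004],"twist": 0},
    {"gripper": 1,"translation": [0,0,0.004],"twist": 0},
    {"gripper": 1,"translation": [0,0,0],"twist": 0},
    {"gripper": 1,"translation": [0,0,0],"twist": 0}
  ]
}}

```text
time: 66.7
tcp_pos: [0.4147, 0.2945, 0.3547]
ee_rot: [[0.015, 1.0, 0.001], [1.0, -0.015, 0.001], [0.001, 0.001, -1.0]]
force: [-3.0, 0.5, 11.9]
finger_gap: -0.0
gripper_force: 5.3
```

{"api": "drive_tool", "payload": {
  "moves": [
    {"gripper": 1,"translation": [0,-0.002,0.006],"twist": 0},
    {"gripper": 1,"translation": [0,-0.002,0.006],"twist": 0},
    {"gripper": 1,"translation": [0,-0.002,0.006],"twist": 0},
    {"gripper": 1,"translation": [0,-0.002,0.005],"twist": 0},
    {"gripper": 1,"translation": [0,-0.002,0.005],"twist": 0},
    {"gripper": 1,"translation": [0,-0.002,0.005],"twist": 0},
    {"gripper": 1,"translation": [0,0,0],"twist": 0},
    {"gripper": 1,"translation": [0,0,0],"twist": 0},
    {"gripper": 1,"translation": [0,0,0],"twist": 0},
    {"gripper": 1,"translation": [0,0,0],"twist": 0}
  ]
}}

```text
time: 67.95
tcp_pos: [0.4122, 0.2945, 0.3484]
ee_rot: [[0.015, 1.0, 0.001], [1.0, -0.015, 0.001], [0.001, 0.001, -1.0]]
force: [-4.9, -0.4, 15.2]
finger_gap: 0.0003
gripper_force: 6.6
```

{"api": "drive_tool", "payload": {
  "moves": [
    {"gripper": 1,"translation": [0,-0.001,0.005],"twist": 0},
    {"gripper": 1,"translation": [0,-0.001,0.005],"twist": 0},
    {"gripper": 1,"translation": [0,-0.001,0.005],"twist": 0},
    {"gripper": 1,"translation": [0,-0.001,0.005],"twist": 0},
    {"gripper": 1,"translation": [0,0,0],"twist": 0},
    {"gripper": 1,"translation": [0,0,0],"twist": 0},
    {"gripper": 1,"translation": [0,0,0],"twist": 0},
    {"gripper": 1,"translation": [0,0,0],"twist": 0},
    {"gripper": 1,"translation": [0,0,0],"twist": 0},
    {"gripper": 1,"translation": [0,0,0],"twist": 0}
  ]
}}

```text
time: 69.2
tcp_pos: [0.412, 0.2946, 0.3453]
ee_rot: [[0.016, 1.0, 0.004], [1.0, -0.016, 0.002], [0.002, 0.004, -1.0]]
force: [3.5, 0.7, 18.0]
finger_gap: 0.0001
gripper_force: 9.4
```

Run:
```python
from plt import *
info(); c=shot('top','t26'); W=cloud(c); z=W[...,2]; q=(W[...,0]>.58)&(W[...,0]<.65)&(W[...,1]>.03)&(W[...,1]<.18)&(z>.0935)&(z<.1); print(np.percentile(W[q][:,1],[5,25,50,75,95]).round(4))
```

```text
t 69.20 tcp [0.412  0.2946 0.3453] h 89.11 gap 0.0001 gf 9.4 F [ 3.5  0.7 18. ] q [ 0.57 -0.24  1.88 -0.    1.5   0.59]
[0.035  0.0433 0.0482 0.0525 0.0564]
```

{"api": "drive_tool", "payload": {
  "moves": [
    {"gripper": 1,"translation": [0,0,0.005],"twist": 0},
    {"gripper": 1,"translation": [0,0,0.005],"twist": 0},
    {"gripper": 1,"translation": [0,0,0.005],"twist": 0},
    {"gripper": 1,"translation": [0,0,0.003],"twist": 0},
    {"gripper": 1,"translation": [0,0,0],"twist": 0},
    {"gripper": 1,"translation": [0,0,0],"twist": 0},
    {"gripper": 1,"translation": [0,0,0],"twist": 0},
    {"gripper": 1,"translation": [0,0,0],"twist": 0},
    {"gripper": 1,"translation": [0,0,0],"twist": 0},
    {"gripper": 1,"translation": [0,0,0],"twist": 0}
  ]
}}

```text
time: 70.5
tcp_pos: [0.4117, 0.2946, 0.3426]
ee_rot: [[0.015, 1.0, 0.003], [1.0, -0.015, 0.003], [0.003, 0.003, -1.0]]
force: [-6.0, -2.4, 28.6]
finger_gap: -0.0
gripper_force: 13.0
```

{"api": "drive_tool", "payload": {
  "moves": [
    {"gripper": 1,"translation": [0,0,0],"twist": 0},
    {"gripper": 1,"translation": [0,0.01,-0.03],"twist": 0},
    {"gripper": 1,"translation": [0,0.01,-0.06],"twist": 0},
    {"gripper": 1,"translation": [0,0.01,-0.12],"twist": 0},
    {"gripper": 1,"translation": [0,0.02,-0.12],"twist": 0},
    {"gripper": 1,"translation": [0,0.02,-0.12],"twist": 0},
    {"gripper": 1,"translation": [0,0,-0.12],"twist": 0},
    {"gripper": 1,"translation": [0,0,-0.12],"twist": 0},
    {"gripper": 1,"translation": [0,0,0],"twist": 0},
    {"gripper": 1,"translation": [0,0,0],"twist": 0}
  ]
}}

```text
time: 71.75
tcp_pos: [0.4257, 0.2942, 0.4764]
ee_rot: [[0.015, 1.0, -0.001], [1.0, -0.015, -0.001], [-0.001, -0.001, -1.0]]
force: [0.9, -0.3, 0.4]
finger_gap: 0.0001
gripper_force: 0.0
```

Run:
```python
from plt import *
info(); c=shot('top','t27'); W=cloud(c); z=W[...,2]; q=(W[...,0]>.58)&(W[...,0]<.65)&(W[...,1]>.03)&(W[...,1]<.18)&(z>.0935)&(z<.1); print('platen',np.percentile(W[q][:,1],[5,25,50,75,95]).round(4)); 
lev=(W[...,0]>.38)&(W[...,0]<.52)&(abs(W[...,1]-.293)<.012)&(z>.1)&(z<.27); P=W[lev]
for lo in (.42,.44,.46,.48): 
    j=(P[:,0]>lo)&(P[:,0]<lo+.02); print('lever',lo,j.sum(),np.median(P[j,2]).round(3) if j.any() else '')
# obstacle map max height grid 3cm
for n in ['side0','top0']:
  V=cloud(load(n))
  print(n,'rows x .66-.90; cols y', np.arange(-.5,.0,.04).round(2))
  for x in np.arange(.66,.9,.03):
    print(x.round(2),[ (lambda a: 0 if len(a)<2 else int(1000*np.percentile(a,95)))(V[...,2][(V[...,0]>x)&(V[...,0]<x+.03)&(V[...,1]>y)&(V[...,1]<y+.04)]) for y in np.arange(-.5,.0,.04)])
```

```text
t 71.75 tcp [0.4257 0.2942 0.4764] h 89.12 gap 0.0001 gf 0.0 F [ 0.9 -0.3  0.4] q [ 0.56 -0.24  1.67  0.    1.72  0.57]
platen [0.0336 0.043  0.0479 0.0519 0.0558]
lever 0.42 25 0.239
lever 0.44 18 0.219
lever 0.46 20 0.202
lever 0.48 3 0.191
side0 rows x .66-.90; cols y [-0.5  -0.46 -0.42 -0.38 -0.34 -0.3  -0.26 -0.22 -0.18 -0.14 -0.1  -0.06
 -0.02]
0.66 [2, 1, 1, 0, 0, 0, 0, 0, 0, 3, 18, 0, 0]
0.69 [1, 2, 1, 1, 4, 1, 0, 0, 0, 2, 1, 1, 0]
0.72 [2, 1, 2, 89, 103, 1, 192, 214, 3, 117, 100, 1, 166]
0.75 [108, 141, 132, 153, 149, 0, 213, 225, 107, 203, 141, 149, 169]
0.78 [202, 205, 206, 208, 184, 0, 1, 0, 103, 205, 0, 133, 170]
0.81 [208, 206, 208, 159, 158, 1, 0, 2, 0, 3, 0, 0, 0]
0.84 [196, 191, 207, 201, 206, 0, 1, 2, 0, 2, 0, 0, 1]
0.87 [208, 197, 209, 206, 207, 0, 1, 2, 3, 0, 1, 0, 1]
top0 rows x .66-.90; cols y [-0.5  -0.46 -0.42 -0.38 -0.34 -0.3  -0.26 -0.22 -0.18 -0.14 -0.1  -0.06
 -0.02]
0.66 [6, 6, 5, 6, 6, 7, 6, 6, 5, 5, 30, 28, 29]
0.69 [6, 5, 5, 5, 6, 6, 5, 6, 4, 5, 6, 7, 5]
0.72 [6, 6, 6, 6, 101, 6, 202, 210, 5, 119, 86, 6, 166]
0.75 [110, 150, 124, 158, 143, 6, 227, 227, 116, 208, 141, 138, 174]
0.78 [202, 211, 202, 211, 164, 5, 0, 6, 5, 207, 128, 5, 174]
0.81 [207, 208, 164, 160, 153, 5, 4, 6, 6, 0, 4, 4, 0]
0.84 [178, 205, 202, 209, 202, 87, 8, 6, 5, 6, 6, 5, 0]
0.87 [209, 210, 208, 212, 161, 105, 6, 6, 6, 5, 5, 6, 6]
```

The platen holds after release, the lever is back up, and the clamp is tight. Next: close the lid from behind.

```bash
python3 plan.py .684 -.3128 .476 173.5 19
```

```text
t 71.80 tcp [0.4257 0.2942 0.4763] h 89.12 gap 0.0001 gf 0.0 F [-0.5 -0.1 -0.3] q [ 0.56 -0.24  1.67 -0.    1.72  0.57]
[-0.159, 0.07, 0.0] -0.052
[-0.164, 0.058, 0.0] -0.052
[-0.168, 0.045, 0.0] -0.052
[-0.171, 0.032, 0.0] -0.052
[-0.173, 0.019, 0.0] -0.052
[-0.174, 0.005, 0.0] -0.052
[-0.173, -0.008, 0.0] -0.052
[-0.172, -0.022, 0.0] -0.052
[-0.17, -0.035, 0.0] -0.052
[-0.167, -0.048, 0.0] -0.052
[-0.163, -0.061, 0.0] -0.052
[-0.157, -0.073, 0.0] -0.052
[-0.151, -0.085, 0.0] -0.052
[-0.144, -0.097, 0.0] -0.052
[-0.136, -0.107, 0.0] -0.052
[-0.128, -0.118, 0.0] -0.052
[-0.118, -0.127, 0.0] -0.052
[-0.108, -0.136, 0.0] -0.052
[-0.097, -0.144, 0.0] -0.052
rows 19 mm/row 34.7 deg/row -4.44
```

{"api": "drive_tool", "payload": {
  "moves": [
    {"gripper": 1,"translation": [-0.159,0.07,0],"twist": -0.052},
    {"gripper": 1,"translation": [-0.164,0.058,0],"twist": -0.052},
    {"gripper": 1,"translation": [-0.168,0.045,0],"twist": -0.052},
    {"gripper": 1,"translation": [-0.171,0.032,0],"twist": -0.052},
    {"gripper": 1,"translation": [-0.173,0.019,0],"twist": -0.052},
    {"gripper": 1,"translation": [-0.174,0.005,0],"twist": -0.052},
    {"gripper": 1,"translation": [-0.173,-0.008,0],"twist": -0.052},
    {"gripper": 1,"translation": [-0.172,-0.022,0],"twist": -0.052},
    {"gripper": 1,"translation": [-0.17,-0.035,0],"twist": -0.052},
    {"gripper": 1,"translation": [-0.167,-0.048,0],"twist": -0.052}
  ]
}}

```text
time: 73.05
tcp_pos: [0.5626, -0.0265, 0.4765]
ee_rot: [[-0.694, 0.72, -0.001], [0.72, 0.694, 0.0], [0.001, -0.001, -1.0]]
force: [0.1, 0.5, -0.7]
finger_gap: -0.0
gripper_force: 0.0
```

{"api": "drive_tool", "payload": {
  "moves": [
    {"gripper": 1,"translation": [-0.163,-0.061,0],"twist": -0.052},
    {"gripper": 1,"translation": [-0.157,-0.073,0],"twist": -0.052},
    {"gripper": 1,"translation": [-0.151,-0.085,0],"twist": -0.052},
    {"gripper": 1,"translation": [-0.144,-0.097,0],"twist": -0.052},
    {"gripper": 1,"translation": [-0.136,-0.107,0],"twist": -0.052},
    {"gripper": 1,"translation": [-0.128,-0.118,0],"twist": -0.052},
    {"gripper": 1,"translation": [-0.118,-0.127,0],"twist": -0.052},
    {"gripper": 1,"translation": [-0.108,-0.136,0],"twist": -0.052},
    {"gripper": 1,"translation": [-0.097,-0.144,0],"twist": -0.052},
    {"gripper": 1,"translation": [0,0,0],"twist": 0}
  ]
}}

```text
time: 74.3
tcp_pos: [0.687, -0.3141, 0.475]
ee_rot: [[-0.994, 0.105, -0.003], [0.105, 0.994, 0.001], [0.003, 0.001, -1.0]]
force: [-0.4, 0.6, -1.3]
finger_gap: -0.0003
gripper_force: 0.0
```

```bash
python3 plan.py .684 -.3128 .368 173.5 3
```

```text
t 74.30 tcp [ 0.687  -0.3141  0.475 ] h 173.98 gap -0.0003 gf 0.0 F [-0.4  0.6 -1.3] q [-0.46  0.29  1.13 -0.    1.72 -1.93]
[0.005, 0.002, 0.178] 0.002
[0.005, 0.002, 0.178] 0.002
[0.005, 0.002, 0.178] 0.002
rows 3 mm/row 35.7 deg/row 0.16
```

{"api": "drive_tool", "payload": {
  "moves": [
    {"gripper": 1,"translation": [0,0.005,0.15],"twist": 0.003},
    {"gripper": 1,"translation": [0,0.002,0.19],"twist": 0.002},
    {"gripper": 1,"translation": [0,0,0.19],"twist": 0},
    {"gripper": 1,"translation": [0,0,0],"twist": 0},
    {"gripper": 1,"translation": [0.05,0,0],"twist": 0},
    {"gripper": 1,"translation": [0.05,0,0],"twist": 0},
    {"gripper": 1,"translation": [0.05,0,0],"twist": 0},
    {"gripper": 1,"translation": [0.05,0,0],"twist": 0},
    {"gripper": 1,"translation": [0.05,0,0],"twist": 0},
    {"gripper": 1,"translation": [0,0,0],"twist": 0}
  ]
}}

```text
time: 75.55
tcp_pos: [0.6361, -0.3051, 0.3719]
ee_rot: [[-0.994, 0.112, -0.0], [0.112, 0.994, 0.0], [0.0, 0.0, -1.0]]
force: [0.3, 0.5, 0.1]
finger_gap: 0.0001
gripper_force: 0.0
```

{"api": "drive_tool", "payload": {
  "moves": [
    {"gripper": 1,"translation": [0.05,0,0],"twist": 0},
    {"gripper": 1,"translation": [0.05,0,0],"twist": 0},
    {"gripper": 1,"translation": [0.05,0,0],"twist": 0},
    {"gripper": 1,"translation": [0.05,0,0],"twist": 0},
    {"gripper": 1,"translation": [0.05,0,0.005],"twist": 0},
    {"gripper": 1,"translation": [0.035,0,0.005],"twist": 0},
    {"gripper": 1,"translation": [0.04,0,0.025],"twist": 0},
    {"gripper": 1,"translation": [0.04,0,0.025],"twist": 0},
    {"gripper": 1,"translation": [0.045,0,0.03],"twist": 0},
    {"gripper": 1,"translation": [0,0,0],"twist": 0}
  ]
}}

```text
time: 76.8
tcp_pos: [0.5547, -0.2959, 0.3529]
ee_rot: [[-0.994, 0.112, -0.001], [0.112, 0.994, 0.001], [0.001, 0.0, -1.0]]
force: [0.4, -0.7, 0.4]
finger_gap: -0.0001
gripper_force: 0.0
```

Run:
```python
from lid import *
info(); s,h=st(); d=s['tcp_pos'][:2]-[.5645,-.3193]; a=np.radians(-6.5); print('tin x',d@[np.cos(a),np.sin(a)],'tip z',s['tcp_pos'][2]-.173)
lid(shot('top','t28')); print(); lid(shot('side','s28'))
```

```text
t 76.80 tcp [ 0.5547 -0.2959  0.3529] h 173.58 gap -0.0001 gf 0.0 F [ 0.4 -0.7  0.4] q [-0.53  0.03  1.61 -0.    1.5  -1.99]
tin x -0.012371220110842279 tip z 0.17994913262302858
z 0.1 57 x 0.0434
z 0.12 77 x 0.0246
z 0.14 86 x 0.0063
z 0.16 146 x -0.0137
z 0.18 63 x -0.0275
```

{"api": "drive_tool", "payload": {
  "moves": [
    {"gripper": 1,"translation": [0.035,0,0.045],"twist": 0},
    {"gripper": 1,"translation": [0.035,0,0.048],"twist": 0},
    {"gripper": 1,"translation": [0.03,0,0.05],"twist": 0},
    {"gripper": 1,"translation": [0.025,0,0.05],"twist": 0},
    {"gripper": 1,"translation": [0.023,0,0.05],"twist": 0},
    {"gripper": 1,"translation": [0.02,0,0.05],"twist": 0},
    {"gripper": 1,"translation": [0.01,0,0.05],"twist": 0},
    {"gripper": 1,"translation": [0.01,0,0.05],"twist": 0},
    {"gripper": 1,"translation": [0.005,0,0.04],"twist": 0},
    {"gripper": 1,"translation": [0,0,0.02],"twist": 0}
  ]
}}

```text
time: 78.15
tcp_pos: [0.517, -0.2916, 0.2626]
ee_rot: [[-0.994, 0.112, -0.0], [0.112, 0.994, 0.0], [0.001, 0.0, -1.0]]
force: [-7.3, 2.6, 31.7]
finger_gap: -0.0
gripper_force: 16.3
```

{"api": "drive_tool", "payload": {
  "moves": [
    {"gripper": 1,"translation": [0,0,0],"twist": 0},
    {"gripper": 1,"translation": [0,0,-0.1],"twist": 0},
    {"gripper": 1,"translation": [0,0,-0.2],"twist": 0},
    {"gripper": 1,"translation": [0,0,-0.2],"twist": 0},
    {"gripper": 1,"translation": [0,0,-0.2],"twist": 0},
    {"gripper": 1,"translation": [0.2,0,-0.2],"twist": 0},
    {"gripper": 1,"translation": [0.2,0,0],"twist": 0},
    {"gripper": 1,"translation": [0,0,0],"twist": 0},
    {"gripper": 1,"translation": [0,0,0],"twist": 0},
    {"gripper": 1,"translation": [0,0,0],"twist": 0}
  ]
}}

```text
time: 79.4
tcp_pos: [0.4381, -0.2827, 0.4431]
ee_rot: [[-0.994, 0.111, -0.0], [0.111, 0.994, 0.0], [0.0, 0.0, -1.0]]
force: [-0.8, -0.2, -0.3]
finger_gap: -0.0002
gripper_force: 0.0
```

Run:
```python
from m import *; from plan import info
info()
for n in ['top','side']:
    c=shot(n,n+'30'); W=cloud(c); hsv=cv2.cvtColor(c['pixels'],cv2.COLOR_RGB2HSV); H,S,V=[hsv[...,i].astype(int) for i in range(3)]; z=W[...,2]
    k=(W[...,0]>.3)&(W[...,0]<.56)&(W[...,1]>-.15)&(W[...,1]<.27)
    q=k&((H<6)|(H>172))&(S>150)&(z>.012)&(z<.06); rect(W[q],n+' handle')
    q=k&(S<60)&(z>.008)&(z<.03)&(W[...,0]<.5); q=cv2.morphologyEx(q.astype(np.uint8),cv2.MORPH_OPEN,np.ones((3,3)))>0; q&=np.isfinite(z)&(z>.008); rect(W[q],n+' blade')
    q=(H>60)&(H<95)&(S>60)&(W[...,0]>.47)&(W[...,0]<.64)&(W[...,1]>-.44)&(W[...,1]<-.19)&(z>.07); print('lid',np.percentile(z[q],[5,50,95]))
cv2.imwrite('pics/f.png',load('side30')['pixels'][:,:,::-1])
```

```text
t 79.40 tcp [ 0.4381 -0.2827  0.4431] h 173.62 gap -0.0002 gf 0.0 F [-0.8 -0.2 -0.3] q [-0.62 -0.23  1.71  0.    1.66 -2.08]
top handle 183 z [0.0226 0.0303 0.0415] c [444.4 189.1] size [215.   53.6] ang 57.1
top blade 382 z [0.0134 0.019  0.0254] c [400.2  45.4] size [83.9 49.5] ang 81.7
lid [0.08578644 0.09173946 0.60803214]
side handle 164 z [0.0152 0.0288 0.0416] c [443.9 190.1] size [215.2  52.7] ang 56.5
side blade 261 z [0.0151 0.0174 0.02  ] c [400.4  48.1] size [82.  49.2] ang 81.9
lid [0.0874198  0.09033383 0.09327559]
```

View pics/f.png

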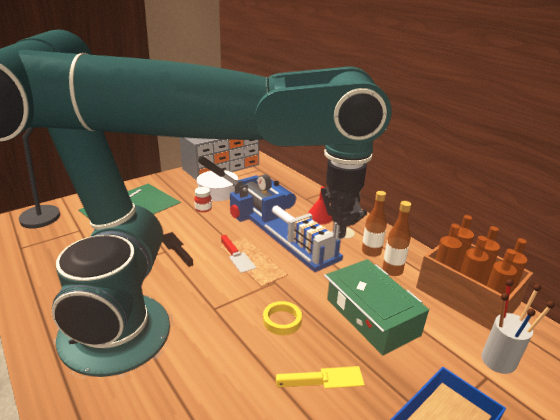

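The lid is shut and the row is clamped, but the knife has been knocked about 4 cm towards the robot, so its blade overhangs the mat. Mend it: measure and regrasp.

```bash
cat > kn.py <<'E'
from m import *
def knife(c):
    W=cloud(c); hsv=cv2.cvtColor(c['pixels'],cv2.COLOR_RGB2HSV); H,S,V=[hsv[...,i].astype(int) for i in range(3)]; z=W[...,2]
    q=(W[...,0]>.33)&(W[...,0]<.5)&(W[...,1]>-.1)&(W[...,1]<.22)&((H<6)|(H>172))&(S>150)&(z>.016)&(z<.06)
    k,l,s,_=cv2.connectedComponentsWithStats(q.astype(np.uint8)); q=l==1+np.argmax(s[1:,4]); P=W[q]; rect(P,'handle')
    vx,vy,x0,y0=cv2.fitLine((P[:,:2]*1000).astype(np.float32),cv2.DIST_L2,0,.01,.01).ravel(); print('line heading',np.degrees(np.arctan2(vy,vx)).round(2),x0,y0,'y range',np.percentile(P[:,1],[1,99]))
    print('z slope along y',np.polyfit(P[:,1],P[:,2],1)); return W
E
python3 - <<'E'
from kn import *; from plan import *
for n in ['top30','side30']: knife(load(n))
plan([.435,.02,.42],95,12)
E
```

```text
handle 169 z [0.0228 0.0299 0.0363] c [410.8 137.8] size [95.  17.5] ang 82.7
line heading 82.69 410.10217 137.30142 y range [0.09082402 0.18453388]
z slope along y [-0.01554491  0.03189956]
handle 129 z [0.0192 0.0287 0.0312] c [409.6 136.5] size [98.8 17.6] ang 82.2
line heading 82.42 407.82086 137.11873 y range [0.08982804 0.18383536]
z slope along y [-0.00303504  0.02781258]
[0.015, 0.125, 0.01] 0.076
[0.029, 0.123, 0.01] 0.076
[0.043, 0.119, 0.01] 0.076
[0.057, 0.113, 0.01] 0.076
[0.069, 0.106, 0.01] 0.076
[0.081, 0.097, 0.01] 0.076
[0.091, 0.087, 0.01] 0.076
[0.101, 0.076, 0.01] 0.076
[0.109, 0.064, 0.01] 0.076
[0.115, 0.051, 0.01] 0.076
[0.12, 0.038, 0.01] 0.076
[0.124, 0.024, 0.01] 0.076
rows 12 mm/row 25.3 deg/row 6.55
```

```bash
python3 -c "
from plan import *
plan([.406,.107,.33],82.5,17)"
```

```text
[0.022, 0.113, 0.033] 0.062
[0.033, 0.11, 0.033] 0.062
[0.043, 0.107, 0.033] 0.062
[0.053, 0.102, 0.033] 0.062
[0.062, 0.097, 0.033] 0.062
[0.071, 0.091, 0.033] 0.062
[0.079, 0.084, 0.033] 0.062
[0.086, 0.076, 0.033] 0.062
[0.093, 0.068, 0.033] 0.062
[0.099, 0.059, 0.033] 0.062
[0.104, 0.049, 0.033] 0.062
[0.108, 0.039, 0.033] 0.062
[0.111, 0.029, 0.033] 0.062
[0.114, 0.018, 0.033] 0.062
[0.115, 0.008, 0.033] 0.062
[0.115, -0.003, 0.033] 0.062
[0.114, -0.014, 0.033] 0.062
rows 17 mm/row 23.9 deg/row 5.36
```

{"api": "drive_tool", "payload": {
  "moves": [
    {"gripper": -1,"translation": [0.022,0.113,0.03],"twist": 0.062},
    {"gripper": -1,"translation": [0.033,0.11,0.03],"twist": 0.062},
    {"gripper": -1,"translation": [0.043,0.107,0.03],"twist": 0.062},
    {"gripper": -1,"translation": [0.053,0.102,0.03],"twist": 0.062},
    {"gripper": -1,"translation": [0.062,0.097,0.03],"twist": 0.062},
    {"gripper": -1,"translation": [0.071,0.091,0.03],"twist": 0.062},
    {"gripper": -1,"translation": [0.079,0.084,0.03],"twist": 0.062},
    {"gripper": -1,"translation": [0.086,0.076,0.03],"twist": 0.062},
    {"gripper": -1,"translation": [0.093,0.068,0.03],"twist": 0.062},
    {"gripper": -1,"translation": [0.099,0.059,0.03],"twist": 0.062}
  ]
}}

```text
time: 80.75
tcp_pos: [0.4182, -0.0524, 0.3828]
ee_rot: [[-0.502, 0.865, -0.001], [0.865, 0.502, 0.0], [0.0, -0.0, -1.0]]
force: [-0.4, 0.2, 0.2]
finger_gap: 0.0852
gripper_force: 0.0
```

{"api": "drive_tool", "payload": {
  "moves": [
    {"gripper": -1,"translation": [0.104,0.049,0.03],"twist": 0.062},
    {"gripper": -1,"translation": [0.108,0.039,0.03],"twist": 0.062},
    {"gripper": -1,"translation": [0.111,0.029,0.03],"twist": 0.062},
    {"gripper": -1,"translation": [0.114,0.018,0.03],"twist": 0.062},
    {"gripper": -1,"translation": [0.115,0.008,0.03],"twist": 0.062},
    {"gripper": -1,"translation": [0.115,-0.003,0.03],"twist": 0.062},
    {"gripper": -1,"translation": [0.114,-0.014,0.03],"twist": 0.062},
    {"gripper": -1,"translation": [0,0,0],"twist": 0},
    {"gripper": -1,"translation": [0,0,0],"twist": 0},
    {"gripper": -1,"translation": [0,0,0],"twist": 0}
  ]
}}

```text
time: 82.0
tcp_pos: [0.4037, 0.1066, 0.3413]
ee_rot: [[0.121, 0.993, 0.0], [0.993, -0.121, -0.0], [-0.0, 0.0, -1.0]]
force: [0.3, 0.1, 0.3]
finger_gap: 0.0855
gripper_force: 0.0
```

Run:
```python
from kn import *; from plan import *
info(); knife(shot('wrist','w31')); plan([.406,.107,.18],82.5,4)
```

```text
t 82.00 tcp [0.4037 0.1066 0.3413] h 83.02 gap 0.0855 gf 0.0 F [0.3 0.1 0.3] q [ 0.2  -0.45  2.04 -0.    1.55  0.32]
handle 2461 z [0.0261 0.0282 0.0295] c [412.4 139.1] size [98. 17.] ang 82.7
line heading 82.67 412.54028 142.03038 y range [0.09206554 0.18702681]
z slope along y [-0.00229411  0.02838335]
[0.001, 0.003, 0.202] 0.001
[0.001, 0.003, 0.202] 0.001
[0.001, 0.003, 0.202] 0.001
[0.001, 0.003, 0.202] 0.001
rows 4 mm/row 40.3 deg/row 0.13
```

{"api": "drive_tool", "payload": {
  "moves": [
    {"gripper": -1,"translation": [0.016,0.023,0.2],"twist": 0.003},
    {"gripper": -1,"translation": [0,0,0.2],"twist": 0},
    {"gripper": -1,"translation": [0,0,0.2],"twist": 0},
    {"gripper": -1,"translation": [0,0,0.15],"twist": 0},
    {"gripper": -1,"translation": [0,0,0.055],"twist": 0},
    {"gripper": -1,"translation": [0,0,0],"twist": 0},
    {"gripper": 0,"translation": [0,0,0],"twist": 0},
    {"gripper": 1,"translation": [0,0,0],"twist": 0},
    {"gripper": 1,"translation": [0,0,0],"twist": 0},
    {"gripper": 1,"translation": [0,0,0],"twist": 0}
  ]
}}

```text
time: 83.3
tcp_pos: [0.4087, 0.1098, 0.1806]
ee_rot: [[0.126, 0.992, 0.001], [0.992, -0.126, 0.0], [0.0, 0.001, -1.0]]
force: [-0.6, -0.9, -0.9]
finger_gap: 0.0168
gripper_force: 58.6
```

{"api": "drive_tool", "payload": {
  "moves": [
    {"gripper": 1,"translation": [0,0,0],"twist": 0},
    {"gripper": 1,"translation": [0,0,0],"twist": 0},
    {"gripper": 1,"translation": [0,0,-0.05],"twist": 0},
    {"gripper": 1,"translation": [0,0,-0.1],"twist": 0},
    {"gripper": 1,"translation": [0,0,-0.1],"twist": 0},
    {"gripper": 1,"translation": [0,0,0],"twist": 0},
    {"gripper": 1,"translation": [0,0,0],"twist": 0},
    {"gripper": 1,"translation": [0,0,0],"twist": 0},
    {"gripper": 1,"translation": [0,0,0],"twist": 0},
    {"gripper": 1,"translation": [0,0,0],"twist": 0}
  ]
}}

```text
time: 84.55
tcp_pos: [0.4085, 0.1097, 0.2298]
ee_rot: [[0.126, 0.992, -0.0], [0.992, -0.126, -0.0], [-0.0, -0.0, -1.0]]
force: [-0.4, -0.6, -2.0]
finger_gap: 0.0169
gripper_force: 58.6
```

```bash
python3 plan.py .4395 .080 .225 91.5 4
```

```text
t 84.55 tcp [0.4085 0.1097 0.2298] h 82.76 gap 0.0169 gf 58.6 F [-0.4 -0.6 -2. ] q [ 0.2  -0.36  2.16  0.    1.34  0.33]
[-0.032, 0.043, 0.006] -0.025
[-0.034, 0.042, 0.006] -0.025
[-0.035, 0.041, 0.006] -0.025
[-0.037, 0.039, 0.006] -0.025
rows 4 mm/row 10.8 deg/row -2.19
```

{"api": "drive_tool", "payload": {
  "moves": [
    {"gripper": 1,"translation": [-0.032,0.043,0],"twist": -0.025},
    {"gripper": 1,"translation": [-0.034,0.042,0],"twist": -0.025},
    {"gripper": 1,"translation": [-0.035,0.041,0],"twist": -0.025},
    {"gripper": 1,"translation": [-0.037,0.039,0],"twist": -0.025},
    {"gripper": 1,"translation": [0,0,0],"twist": 0},
    {"gripper": 1,"translation": [0,0,0.1],"twist": 0},
    {"gripper": 1,"translation": [0,0,0.1],"twist": 0},
    {"gripper": 1,"translation": [0,0,0.03],"twist": 0},
    {"gripper": 1,"translation": [0,0,0.014],"twist": 0},
    {"gripper": 1,"translation": [0,0,0],"twist": 0}
  ]
}}

```text
time: 85.8
tcp_pos: [0.4396, 0.0799, 0.1818]
ee_rot: [[-0.023, 1.0, 0.001], [1.0, 0.023, 0.0], [0.0, 0.001, -1.0]]
force: [0.0, 0.6, -0.9]
finger_gap: 0.0169
gripper_force: 58.6
```

{"api": "drive_tool", "payload": {
  "moves": [
    {"gripper": 1,"translation": [0,0,0.002],"twist": 0},
    {"gripper": 1,"translation": [0,0,0],"twist": 0},
    {"gripper": 0.5,"translation": [0,0,0],"twist": 0},
    {"gripper": 0,"translation": [0,0,0],"twist": 0},
    {"gripper": -1,"translation": [0,0,0],"twist": 0},
    {"gripper": -1,"translation": [0,0,0],"twist": 0},
    {"gripper": -1,"translation": [0,0,0],"twist": 0},
    {"gripper": -1,"translation": [0,0,-0.2],"twist": 0},
    {"gripper": -1,"translation": [0,0,-0.3],"twist": 0},
    {"gripper": -1,"translation": [0,0,-0.3],"twist": 0}
  ]
}}

```text
time: 87.05
tcp_pos: [0.4391, 0.0798, 0.3426]
ee_rot: [[-0.024, 1.0, -0.0], [1.0, 0.024, -0.0], [-0.0, -0.0, -1.0]]
force: [-0.1, 1.3, 0.5]
finger_gap: 0.0851
gripper_force: 0.0
```

Run:
```python
from kn import *; from plan import *
info(); knife(shot('wrist','w32')); c=shot('side','s32')
I=cv2.resize(c['pixels'][140:350,180:460],(800,600),interpolation=cv2.INTER_CUBIC); cv2.imwrite('pics/s32c.png',I[:,:,::-1])
```

```text
t 87.05 tcp [0.4391 0.0798 0.3426] h 91.35 gap 0.0851 gf 0.0 F [-0.1  1.3  0.5] q [ 0.12 -0.38  1.99 -0.    1.53  0.1 ]
handle 2397 z [0.0261 0.0282 0.0295] c [439.3 110. ] size [17.3 98. ] ang 1.4
line heading -88.81 439.2986 112.49316 y range [0.06239935 0.15766011]
z slope along y [-0.00262893  0.02835693]
```

View pics/s32c.png

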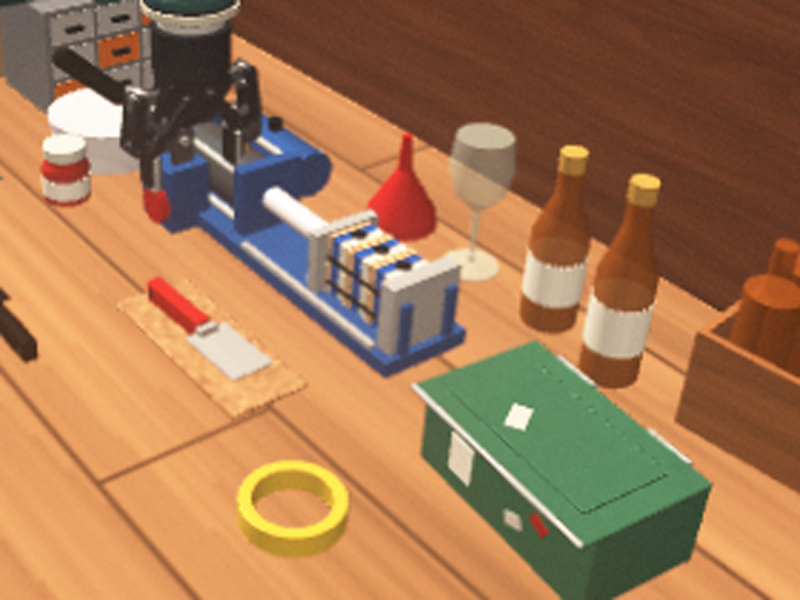

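The final view shows the knife on the cork mat, the lid shut, three moulds clamped with holes up, and the bystanders in place. The lever is up and the robot is clear.

```bash
python3 -c "
from workcell import workorder
print(workorder.close_job())"
```

```text
the job is handed in; nothing more can be done
None
```

The job is handed in: all three moulds found in the tin are clamped tight in the press, pour holes up, with the lever up, the tin shut and the knife back on its mat. It was knocked partly off during the run, so I put it back; no bystander looked moved in the last picture.

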